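Hang filter carriers on a balance bar by turns

TASK

One filter carrier already hangs on the left outer seat of the pivoting bar and makes it lean. Hang the other three on it by turns, first on the right outer seat, then left inner, then right inner (left and right as the robot sees them), each time gently feeling along the sleeve until the rib drops fully into its groove and letting go before fetching the next. Never let the bar tip further than it leans at the start; leave it level with all four carriers hanging at rest, and leave the other things on the shelf where they are.

Things in the scene. Friction and masses are not known exactly. Their poses are not given: they have to be found in the camera images.
- stand: Fixed stand of the balance bar: steel foot plate 130 x 150 mm, 12 mm thick, and a fork 31 mm (x) by 20 mm (y) that bears the pivot 115 mm above the underside and ends 12 mm above the pivot. Origin: centre of its underside. Its y runs along the bar to the left end, x across the bar, away from the robot.
- bar (a joint): Tilt of the bar about its pivot (rad): 0 level, positive with the left (+y) end down; stops at 0.25 either way. A spring of about 1.55 N m/rad centres it, so it gives way softly when pressed. It leans about 0.1 at the start under the hanging carrier; another carrier on that side would tip it too far.
- bar_mid (a point): Pivot point, middle of the bar's section; tilts with the bar; y along it to the left end, z up. Aluminium beam 332 mm long, 12 x 12 mm. Four black sleeves on it, two a side, each 48 mm long (y), 14 mm wide (x), top 11 mm above this point; across the middle of each a groove 12 mm wide in y, 5 mm deep, is the seat: the rib rests on its floor, the bridge 2 mm clear of the sleeve.
- mark_lo (a point): Left outer seat, nominal: middle of the groove floor, fixed to the bar (tilts with it), 6 mm above bar_mid, at y = 130 mm. True for this one; a carrier hangs here at the start.
- mark_li (a point): Left inner seat, nominal: middle of the groove floor, fixed to the bar (tilts with it), 6 mm above bar_mid, at y = 66 mm. Its sleeve was set by hand: the true groove lies up to 6 mm off this point along the bar, either way, and is not measured; find it by feel (or sight). The sleeve does not shift under gentle pushes.
- mark_ri (a point): Right inner seat, nominal: middle of the groove floor, fixed to the bar (tilts with it), 6 mm above bar_mid, at y = -66 mm. Its sleeve was set by hand: the true groove lies up to 6 mm off this point along the bar, either way, and is not measured; find it by feel (or sight). The sleeve does not shift under gentle pushes.
- mark_ro (a point): Right outer seat, nominal: middle of the groove floor, fixed to the bar (tilts with it), 6 mm above bar_mid, at y = -130 mm. Its sleeve was set by hand: the true groove lies up to 6 mm off this point along the bar, either way, and is not measured; find it by feel (or sight). The sleeve does not shift under gentle pushes.
- hung: Filter carrier, about 140 g, an inverted U: two upright square filter frames, each 5 mm thick in x, 46 mm in y, 50 mm tall, 24 mm apart inside, under a bridge 34 mm in x, z 50 to 56 mm. On it a black grip tab 12 mm in x, 24 mm in y, z 56 to 84 mm. Same after a half turn about z. Origin: centre of its underside, z up. Hangs on the left outer seat.
- hung_rib (a point): On the hanging carrier: middle of the foot of the rib under the bridge, 43 mm above the carrier's underside; axes as the carrier's. The rib, 9 mm wide in y and 7 mm deep, crosses the gap between the frames; it goes into a groove of the bar, the frames straddling the bar.
- carrier1: Filter carrier, about 140 g, an inverted U: two upright square filter frames, each 5 mm thick in x, 46 mm in y, 50 mm tall, 24 mm apart inside, under a bridge 34 mm in x, z 50 to 56 mm. On it a black grip tab 12 mm in x, 24 mm in y, z 56 to 84 mm. Same after a half turn about z. Origin: centre of its underside, z up. On the shelf at the start.
- carrier1_rib (a point): On carrier1: middle of the foot of the rib under the bridge, 43 mm above the carrier's underside; axes as the carrier's. The rib, 9 mm wide in y and 7 mm deep, crosses the gap between the frames; it goes into a groove of the bar, the frames straddling the bar.
- carrier2: Filter carrier, about 140 g, an inverted U: two upright square filter frames, each 5 mm thick in x, 46 mm in y, 50 mm tall, 24 mm apart inside, under a bridge 34 mm in x, z 50 to 56 mm. On it a black grip tab 12 mm in x, 24 mm in y, z 56 to 84 mm. Same after a half turn about z. Origin: centre of its underside, z up. On the shelf at the start.
- carrier2_rib (a point): On carrier2: middle of the foot of the rib under the bridge, 43 mm above the carrier's underside; axes as the carrier's. The rib, 9 mm wide in y and 7 mm deep, crosses the gap between the frames; it goes into a groove of the bar, the frames straddling the bar.
- carrier3: Filter carrier, about 140 g, an inverted U: two upright square filter frames, each 5 mm thick in x, 46 mm in y, 50 mm tall, 24 mm apart inside, under a bridge 34 mm in x, z 50 to 56 mm. On it a black grip tab 12 mm in x, 24 mm in y, z 56 to 84 mm. Same after a half turn about z. Origin: centre of its underside, z up. On the shelf at the start.
- carrier3_rib (a point): On carrier3: middle of the foot of the rib under the bridge, 43 mm above the carrier's underside; axes as the carrier's. The rib, 9 mm wide in y and 7 mm deep, crosses the gap between the frames; it goes into a groove of the bar, the frames straddling the bar.
- macro_lens: Bystander: black lens standing upright, 68 mm across, 75 mm tall. Origin: centre of its underside.
- body_cap: Bystander: grey disc cap, 58 mm across, 10 mm tall. Origin: centre of its underside.
- tripod_plate: Bystander: small aluminium plate 40 x 50 mm with a lever lock along one side, 21 mm tall. Origin: centre of its underside.
- blower: Bystander: squat rubber bulb with a nozzle, 48 mm across, 68 mm tall. Origin: centre of its underside.
Not all that is in view belongs to the job. Leave any purple look-alike of the carrier2 alone.

How it is judged:
By the outcome, as a careful person would: the job done as asked, in the order asked, and still so for the second after the job is handed in, with the robot touching nothing.
It also fails if it takes over 72 s, if anything falls off the work surface, if the arm or the gripper's body presses on something with over 40 N, if the wrist force passes 120 N, or if a joint passes its speed limit or range.

ROBOT

A 7-joint arm with a two-finger parallel gripper is mounted at the origin on the work surface. World frame = base frame: x ahead of the robot, y to its left, z up, the work surface at z = 0. Lengths are in m, angles in degrees, forces in N, time in s.
With the tool pointing down it reaches from about 0.425 to 0.875 m from the base axis. Payload 4.7 kg.
Tool frame: the origin (TCP) lies midway between the tips of the shut fingers; the grasp point (between the pads) lies 19 mm behind it; y points along the fingers, x is the direction in which the jaws open and shut, and the axes are right-handed (so a half turn about y gives the same grasp; the last joint's range is limited). The gripper opens to 87 mm and grips with 3 to 60 N. Pads are 19 mm wide; open, the fingers measure 117 mm over their backs; the gripper's body (75 mm by 190 mm) begins 51 mm behind the grasp point.
Start: joints at [-75.682, 18.392, -4.016, 83.108, 1.295, 78.541, -3.26], TCP at [0.152, 0.632, 0.223] pointing down, gripper open.
Joint ranges: [-163.93, 163.93], [-17.29, 119.83], [-79.2, 71.16], [3.27, 140.29], [-89.18, 269.18], [5.43, 117.66], [-154.24, 154.24]. Speed limits (degrees/s): [147.25, 147.25, 180, 180, 180, 180, 180].

INTERFACE

Orientations are given as [roll, pitch, yaw] about the fixed x, y, z axes, in that order (R = Rz(yaw) Ry(pitch) Rx(roll)).
In Python, from cell import env gives the robot as it stands.
- The arm moves only by the tool carry_out, never from a script. Its argument "targets" is a list of rows, each a list of 2 entries, a list of its own where there are three numbers: the shift along the tool's x, y, z in mm, then the turn, a rotation vector about the tool's x, y, z in degrees. A call has 1 to 12 rows; each row shifts and turns the commanded pose from where the row before left it, along the tool's axes as they then stand; what a row does not reach is not made up. A row lasts 1/10 s, in which the tool goes at most 50 mm and 8.59 degrees, less where a joint would pass 70% of its speed; a pose out of reach is approached as far as the arm can. A call with a gripper value outside its range is refused whole. "jaw" is the opening, from 0 (shut) to 1 (fully open), set as the call begins (left out, the last holds). The fingers move at their own pace and stop on an object; "squeeze" is the grip in N (left out, the last holds). Time passes only in rows, so rows that do not move let the fingers close. It gives the time, the measured TCP pose, the force and the opening at its end, in the units of the state.
- env.get_obs(): the state, without advancing time (a new reading comes with each control period).
- env.read_camera(name): name is "scene" or "top"; returns the picture (384x512x3 uint8, red, green, blue); there is no depth.
- env.get_calibration(name): a dict with "fx", "fy", "cx", "cy" (pixels), "D" ([k1, k2, p1, p2, k3] as OpenCV has them; the pictures are not rectified), "R" (3x3) and "t" (3): a world point X has camera coordinates R X + t. Camera axes: x right, y down, z forward; pixel columns grow to the right and rows downward; lengths in m; the calibration is good to about 2 mm. A picture is of the moment at which its call begins. get_calibration takes no time and is no camera call.
- env.sign_off(): hands the job in, once; it reports no verdict.
Trained networks look in the newest picture that a camera, given by its name, has taken for a name from the list of things; names that differ only in an ending like _2 or _b are one class to them, and where a whole thing is asked for, a point or a joint stands for the part that bears it (a point fixed in the world has none). Each returns a list of dicts, best first, with "p" (0 to 1); they miss things now and then, are a little off and sometimes report something else, mostly with a low value. They report only what shows in the picture. A call takes as long as a camera call. They do not tell look-alikes from the thing itself.
- env.outline_of(camera, label): "mask" (384x512 bool, what is visible of it) and "xy" ([column, row] in pixels, amid what is visible of it).
The state is a dict: "time_s": time; "qpos": joint angles; "joint_velocities": joint speeds; "effort": joint torques, N m; "tool_pos": TCP position; "tool_rot": TCP orientation; "force": force on the tool from outside, world axes, zero at the start; "wrist_torque": the same for the moment, N m; "grip_width": finger opening in m.
Only numpy, scipy, OpenCV 4.12 (cv2) and the standard library are available. Lean on these libraries where they do the work, as an engineer would, in place of code of your own. Each camera call takes 0.05 s, during which the arm holds its last target.

## Working session

There is one attempt and no reset: what is moved stays moved. The work goes in short steps, Python scripts to look and compute and a tool call to move; the robot and the scene stay as the last step left them, time stands still between calls to the robot, and variables do not carry over. Pictures are saved under pics/ and viewed, and the job is handed in when it is done.

Besides the shell and the picture viewer there is one more tool, called after "Emit:" by a JSON object that holds its "name" and its "arguments", one argument or row to a line. carry_out: Moves the arm, as the interface text tells. Its arguments: {"type":"object","properties":{"targets":{"type":"array","items":{"type":"array"}},"jaw":{"type":"number"},"squeeze":{"type":"number"}},"required":["targets"]}

```bash
ls; mkdir -p pics
python3 - <<'E'
from cell import env
import cv2
print(env.get_obs())
for n in("scene","top"):
    im=env.read_camera(n); cv2.imwrite(f"pics/{n}0.png",cv2.cvtColor(im,cv2.COLOR_RGB2BGR)); 
    c=env.get_calibration(n); print(n,c)
E
```

```text
pics
{'time_s': 0.0, 'qpos': array([-75.68375464,  18.43703456,  -4.01675048,  83.17541755,
         1.29414691,  78.53883442,  -3.25984879]), 'joint_velocities': array([ 0.00370056, -0.08520848,  0.06783896,  0.0880764 ,  0.06079432,
        0.03123704,  0.06736504]), 'effort': array([-6.61266840e-04, -4.91284633e+01, -4.04070541e-01, -3.12528384e+01,
       -6.37957896e-02,  4.37191164e-02,  1.72622158e-04]), 'tool_pos': array([0.15173537, 0.63147999, 0.22148009]), 'tool_rot': array([-90.00448768,   0.10608759,  76.49464911]), 'force': array([ 0.11786472, -0.72871804,  0.01278347]), 'wrist_torque': array([-0.01342755, -0.05680474,  0.00624734]), 'grip_width': 0.087412791634318}
scene {'fx': 355.27896419915726, 'fy': 355.27896419915726, 'cx': 259.3739626025598, 'cy': 194.3523786379882, 'D': array([-0.02788077,  0.        ,  0.        ,  0.        ,  0.        ]), 'R': array([[ 0.42088554,  0.90697582, -0.01581875],
       [ 0.61198158, -0.29677809, -0.7330766 ],
       [-0.66957741,  0.29886056, -0.6799621 ]]), 't': array([-0.20549591, -0.21340271,  1.38232948])}
top {'fx': 413.1852944372534, 'fy': 413.1852944372534, 'cx': 258.89312619128884, 'cy': 183.2494480656663, 'D': array([-0.08104665,  0.        ,  0.        ,  0.        ,  0.        ]), 'R': array([[-0.02754579, -0.99934489, -0.02347374],
       [-0.99242517,  0.03015244, -0.11909289],
       [ 0.11972267,  0.02001543, -0.99260559]]), 't': array([0.0200017 , 0.51548533, 1.19865236])}
```

View pics/scene0.png

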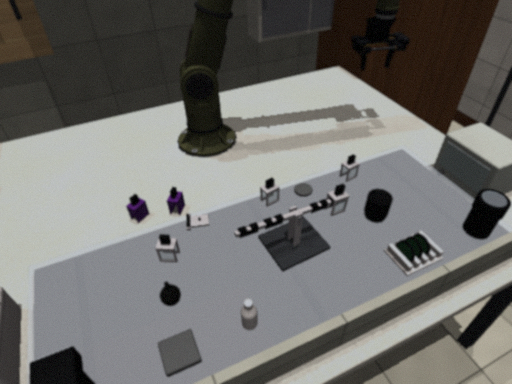

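View pics/top0.png

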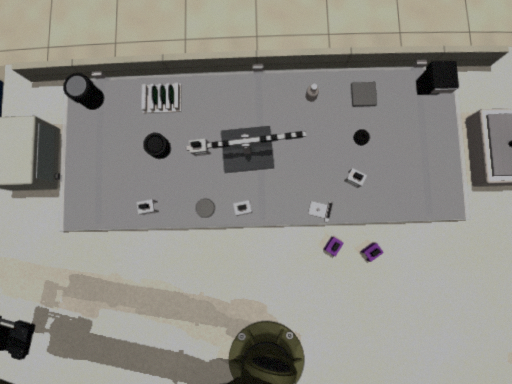

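```bash
cat > h.py <<'E'
from cell import env
import cv2, numpy as np
from scipy.spatial.transform import Rotation as Ro
def cal(n):
    c=env.get_calibration(n); K=np.array([[c['fx'],0,c['cx']],[0,c['fy'],c['cy']],[0,0,1.]]); return K,np.array(c['D'],float),np.array(c['R']),np.array(c['t'])
def proj(n,X):
    K,D,R,t=cal(n); p,_=cv2.projectPoints(np.asarray(X,float).reshape(-1,3),cv2.Rodrigues(R)[0],t,K,D); return p[:,0]
def ray(n,uv):
    K,D,R,t=cal(n); u=cv2.undistortPoints(np.array([[uv]],float),K,D)[0,0]
    d=R.T@np.array([u[0],u[1],1]); return -R.T@t, d/np.linalg.norm(d)
def onz(n,uv,z):
    o,d=ray(n,uv); return o+d*(z-o[2])/d[2]
def tri(a,b):
    A=np.zeros((3,3));B=np.zeros(3)
    for o,d in(ray("scene",a),ray("top",b)):
        P=np.eye(3)-np.outer(d,d);A+=P;B+=P@o
    X=np.linalg.solve(A,B)
    return X,[np.linalg.norm((np.eye(3)-np.outer(d,d))@(X-o))*1e3 for o,d in(ray("scene",a),ray("top",b))]
def save(n,name,crop=None,s=1,pts=None):
    im=cv2.cvtColor(env.read_camera(n),cv2.COLOR_RGB2BGR)
    if crop:
        x0,y0,x1,y1=crop; im=cv2.resize(im[y0:y1,x0:x1],None,fx=s,fy=s,interpolation=cv2.INTER_CUBIC)
    cv2.imwrite(f"pics/{name}.png",im)
E
python3 - <<'E'
from h import *
for l in("carrier1","hung","bar","stand","macro_lens","body_cap","tripod_plate","blower"):
    for n in("scene","top"):
        for r in env.outline_of(n,l):
            print(l,n,round(r['p'],2),np.round(r['xy'],1),r['mask'].sum())
save("scene","s1",(90,130,410,310),2.5); save("top","t1",(120,110,400,260),2.8)
E
```

```text
carrier1 scene 0.97 [165.4 250.4] 506
carrier1 scene 0.87 [273.5 192.3] 421
carrier1 scene 0.7 [177.8 201.2] 318
carrier1 scene 0.67 [136.1 208.9] 385
carrier1 scene 0.54 [352.6 170.1] 341
carrier1 top 0.8 [146.1 207.6] 232
carrier1 top 0.74 [244.9 208.1] 231
carrier1 top 0.7 [374.6 251.1] 212
carrier1 top 0.6 [327.7 248.5] 213
carrier1 top 0.51 [353.9 178.5] 218
carrier1 top 0.17 [256.2 138. ] 576
hung scene 0.94 [340.8 198.6] 407
hung scene 0.67 [270.7 191.6] 419
hung top 0.62 [356.5 176.8] 263
hung top 0.61 [197.3 144.7] 265
hung top 0.34 [242.  207.6] 225
bar scene 0.85 [276.1 219.3] 742
bar scene 0.43 [167.3 250.7] 525
bar top 0.7 [255.7 140.3] 613
stand scene 0.97 [290.5 238.7] 3262
stand scene 0.59 [166.6 247.4] 536
stand scene 0.24 [276.1 218.4] 740
stand top 0.94 [247.1 145.8] 2464
macro_lens scene 0.78 [380.1 205.1] 730
macro_lens top 0.7 [321.5 212.6] 322
macro_lens top 0.64 [355.2 177.3] 213
macro_lens top 0.6 [156.7 146.2] 585
body_cap scene 0.74 [302. 188.] 206
body_cap top 0.5 [204.8 208.6] 298
tripod_plate scene 0.82 [198.  222.7] 287
tripod_plate top 0.83 [319.9 213.7] 336
blower scene 0.6 [171.2 294.3] 365
blower scene 0.47 [302.1 191.6] 186
blower scene 0.43 [338.2 199.5] 471
blower top 0.67 [362.1 136.1] 216
```

View pics/s1.png

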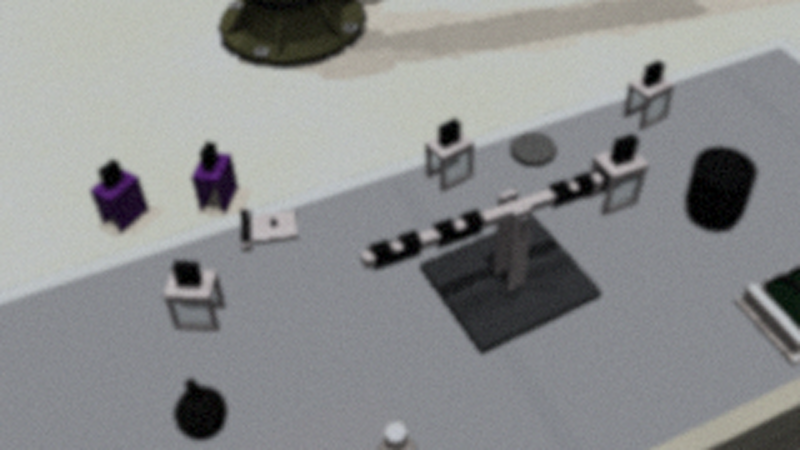

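View pics/t1.png

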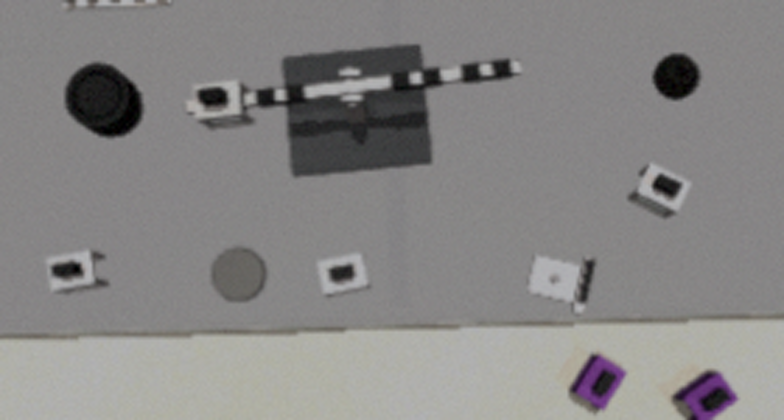

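```bash
cat > fit.py <<'E'
from h import *
from scipy.optimize import least_squares
def box(x0,x1,y0,y1,z0,z1): return np.array([[x,y,z] for x in(x0,x1) for y in(y0,y1) for z in(z0,z1)])/1000.
TAB=box(-6,6,-12,12,56,84); BR=box(-17,17,-23,23,50,56)
def fill(n,P,x0,y0,w,h,S=8):
    p=(proj(n,P)-[x0,y0]+0.5)*S-0.5
    m=np.zeros((h*S,w*S),np.uint8); hull=cv2.convexHull(p.astype(np.float32))
    cv2.fillPoly(m,[np.round(hull*16).astype(np.int32)],255,shift=4)
    return cv2.GaussianBlur(cv2.resize(m.astype(np.float32)/255,(w,h),interpolation=cv2.INTER_AREA),(0,0),0.8)
def fitc(ims,p0,fixz=None,roll=0.,bright=True):
    reg={}
    for n in ims:
        T=Ro.from_euler('z',p0[3],degrees=True)
        c=proj(n,[p0[:3]+np.array([0,0,.065])])[0].round().astype(int); reg[n]=(c[0]-16,c[1]-16,33,33)
    dat={}
    for n,(x0,y0,w,h) in reg.items():
        g=ims[n][y0:y0+h,x0:x0+w].astype(np.float32).mean(2); dat[n]=(np.clip((100-g)/70,0,1),np.clip((g-150)/60,0,1))
    def res(q,full=False):
        p=np.array([q[0],q[1],q[2] if fixz is None else fixz]);
        R=Ro.from_euler('z',q[3],degrees=True)*Ro.from_euler('x',roll)
        out=[]
        for n,(x0,y0,w,h) in reg.items():
            t=fill(n,R.apply(TAB)+p,x0,y0,w,h); b=fill(n,R.apply(BR)+p,x0,y0,w,h)
            whole=fill(n,R.apply(np.vstack([TAB,BR]))+p,x0,y0,w,h)
            wgt=cv2.GaussianBlur((whole>.05).astype(np.float32),(0,0),1.5)
            wt=cv2.GaussianBlur((t>.05).astype(np.float32),(0,0),1)
            out+= [((dat[n][0]-t)*wt).ravel()]
            if bright: out+=[(0.6*(dat[n][1]-np.clip(b-t,0,1))*wgt).ravel()]
        return np.concatenate(out)
    best=None
    from scipy.optimize import minimize
    f=lambda q:(res(q*sc)**2).sum()
    sc=np.array([.001,.001,.001,1.])
    sim=np.vstack([np.array(p0)/sc]+[np.array(p0)/sc+d for d in np.diag([5,5,4,12.])])
    r=minimize(f,np.array(p0)/sc,method='Nelder-Mead',options=dict(initial_simplex=sim,xatol=.02,fatol=1e-3,maxiter=500))
    return r.x*sc,r.fun
def edges(g): pass
E
python3 - <<'E'
from fit import *
ims={n:env.read_camera(n) for n in("scene","top")}
np.savez("ims0.npz",**ims)
# tab tri
for nm,a,b,y in(("right",(165,241),(358,176),-30),("mid",(270,185),(242,208),5),("left",(351,161),(145,207),0),("hung",(340,190),(197,146),3)):
    X,e=tri(a,b); print(nm,X.round(3),np.round(e,1))
    for y0 in (y,):
        q,f=fitc(ims,[X[0],X[1],X[2]-.07,y0]); print('  fit',(q[:3]*1e3).round(1),q[3].round(1),round(f,2))
for a,n in(((204.8,208.6),"top"),((302,188),"scene")): print(onz(n,a,0.01))
K=cv2
E
```

```text
right [ 0.52  -0.275  0.095] [1.3 1.3]
  fit [ 519.1 -273.9   30.4] -37.7 60.16
mid [0.441 0.055 0.092] [2.3 2.3]
  fit [441.6  54.2  30.7] 25.9 57.68
left [0.452 0.332 0.094] [3.5 3.5]
  fit [452.6 332.5  30.5] 21.5 58.2
hung [0.609 0.171 0.162] [4.7 4.7]
  fit [610.9 171.3  96.1] 8.9 64.01
[0.44627765 0.17093121 0.01      ]
[0.41704673 0.18563845 0.01      ]
```

Run:
```python
from fit import *
d=np.load("ims0.npz"); ims={k:d[k] for k in d}
print(tri((302,188),(204.8,208.6)), tri((380.1,205.1),(156.7,146.2)))
cand=[((519,-274,27),-30),((441,54,27),5),((452,332,27),0),((610,171,95),3)]
for n in ims:
  big=cv2.resize(cv2.cvtColor(ims[n],cv2.COLOR_RGB2BGR),None,fx=8,fy=8,interpolation=cv2.INTER_CUBIC)
  tiles=[]
  for p,y in cand:
    p=np.array(p)/1e3;R=Ro.from_euler('z',y,degrees=True)
    c=(proj(n,[p+[0,0,.05]])[0]*8).astype(int)
    for B,col in((TAB,(0,255,0)),(BR,(0,0,255))):
        q=((proj(n,R.apply(B)+p)+.5)*8).astype(np.int32)
        for i in range(8):
            for j in range(i):
                if bin(i^j).count('1')==1: cv2.line(big,tuple(map(int,q[i])),tuple(map(int,q[j])),col,1)
    tiles.append(big[c[1]-140:c[1]+140,c[0]-195:c[0]+195].copy())
  cv2.imwrite(f"pics/ov_{n}.png",np.vstack([np.hstack(tiles[:2]),np.hstack(tiles[2:])]))
```

```text
(array([0.44466295, 0.16690617, 0.0394628 ]), [np.float64(0.5373975273296517), np.float64(0.5373975273296543)]) (array([0.63254099, 0.30606229, 0.07054926]), [np.float64(4.324092916861088), np.float64(4.32409291686113)])
```

View pics/ov_scene.png

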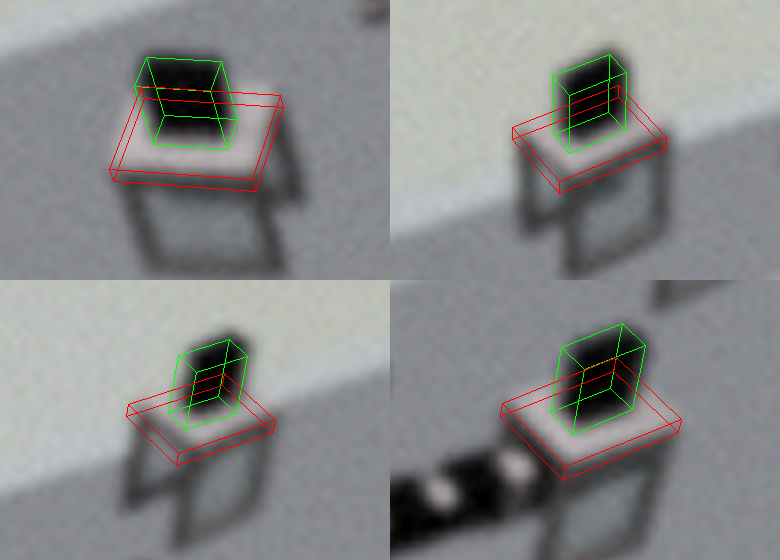

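View pics/ov_top.png

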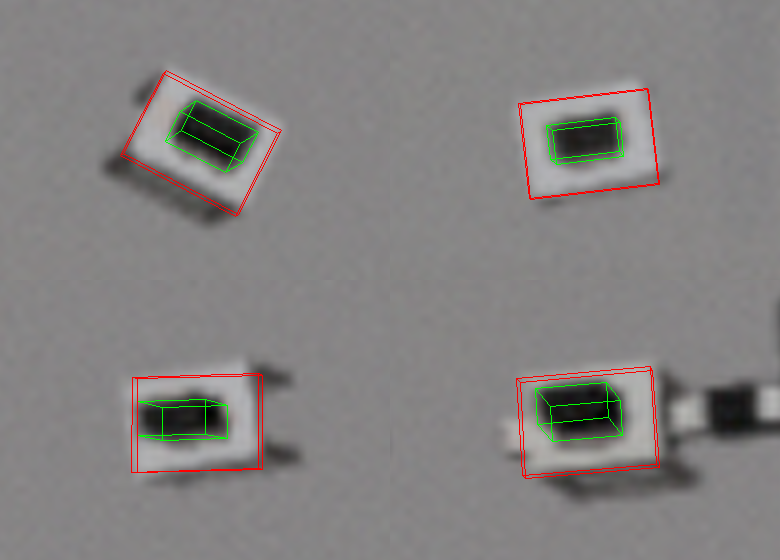

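```bash
python3 - <<'E'
s=open('fit.py').read()
s=s.replace("    best=None\n","""    W={}
    for n,(x0,y0,w,h) in reg.items():
        R=Ro.from_euler('z',p0[3],degrees=True)*Ro.from_euler('x',roll); P=np.array(p0[:3])
        W[n]=[cv2.dilate((fill(n,R.apply(B)+P,x0,y0,w,h)>.2).astype(np.float32),np.ones((k,k))) for B,k in((TAB,7),(np.vstack([TAB,BR]),5))]
""")
s=s.replace("np.clip((g-150)/60,0,1))","np.clip((g-140)/45,0,1))")
s=s.replace("wgt=cv2.GaussianBlur((whole>.05).astype(np.float32),(0,0),1.5)","wt,wgt=W[n]").replace("            wt=cv2.GaussianBlur((t>.05).astype(np.float32),(0,0),1)\n","").replace("if bright: out","if n=='top': out")
open('fit.py','w').write(s)
E
python3 - <<'E'
from fit import *
d=np.load("ims0.npz"); ims={k:d[k] for k in d}
cand=[((519,-274,27),-30),((441,54,27),5),((452,332,27),0),((610,171,95),3)]
for p,y in cand:
    p0=list(np.array(p)/1e3)+[y]
    for I in(ims,{'top':ims['top']}):
        q,f=fitc(I,p0,fixz=None if len(I)==2 else p0[2]); print((q[:3]*1e3).round(1),q[3].round(1),round(f,2))
E
```

```text
[ 520.  -274.2   31.7] -31.2 31.77Traceback (most recent call last):
  File "<stdin>", line 7, in <module>
  File "fit.py", line 37, in fitc
    r=minimize(f,np.array(p0)/sc,method='Nelder-Mead',options=dict(initial_simplex=sim,xatol=.02,fatol=1e-3,maxiter=500))
    res = _minimize_neldermead(fun, x0, args, callback, bounds=bounds,
                               **options)
    fxc = func(xc)
    fx = function(np.copy(x), *(wrapper_args + args))
  File "fit.py", line 34, in <lambda>
    f=lambda q:(res(q*sc)**2).sum()
                ~~~^^^^^^
  File "fit.py", line 23, in res
    t=fill(n,R.apply(TAB)+p,x0,y0,w,h); b=fill(n,R.apply(BR)+p,x0,y0,w,h)
  File "fit.py", line 6, in fill
    p=(proj(n,P)-[x0,y0]+0.5)*S-0.5
       ~~~~^^^^^
  File "h.py", line 7, in proj
    K,D,R,t=cal(n); p,_=cv2.projectPoints(np.asarray(X,float).reshape(-1,3),cv2.Rodrigues(R)[0],t,K,D); return p[:,0]
            ~~~^^^
  File "h.py", line 5, in cal
    c=env.get_calibration(n); K=np.array([[c['fx'],0,c['cx']],[0,c['fy'],c['cy']],[0,0,1.]]); return K,np.array(c['D'],float),np.array(c['R']),np.array(c['t'])
ValueError: time passes only in moves, steps and waits
```

```bash
python3 - <<'E'
s=open('h.py').read()
s=s.replace("def cal(n):\n    c=env.get_calibration(n);","""import functools,os,json
def _load():
    if os.path.exists('cal.json'): return json.load(open('cal.json'))
    d={n:{k:np.asarray(v).tolist() for k,v in env.get_calibration(n).items()} for n in('scene','top')}
    json.dump(d,open('cal.json','w')); return d
@functools.lru_cache()
def cal(n):
    c=_load()[n];""")
open('h.py','w').write(s)
E
python3 - <<'E'
from fit import *
d=np.load("ims0.npz"); ims={k:d[k] for k in d}
cand=[((519,-274,27),-30),((441,54,27),5),((452,332,27),0),((610,171,95),3)]
for p,y in cand:
    p0=list(np.array(p)/1e3)+[y]
    for I in(ims,{'top':ims['top']}):
        q,f=fitc(I,p0,fixz=None if len(I)==2 else p0[2]); print((q[:3]*1e3).round(1),q[3].round(1),round(f,2))
# bar
def proj1(): pass
print(env.get_obs()['time_s'])
save("scene","sb",(225,180,365,280),5.6); save("top","tb",(180,110,320,180),5.6)
E
```

```text
[ 520.  -274.2   31.7] -31.2 31.77
[ 520.3 -274.9   29.5] -28.7 18.05
[442.2  54.5  30.7] 14.4 32.39
[442.4  54.2  28.2] 10.4 16.07
[453.  333.2  29.9] 13.9 37.2
[453.  332.7  28.7] 6.9 20.44
[610.5 171.2  96.3] 7.1 39.77
[610.9 170.3  97.4] 1.6 23.1
1.1
```

View pics/sb.png

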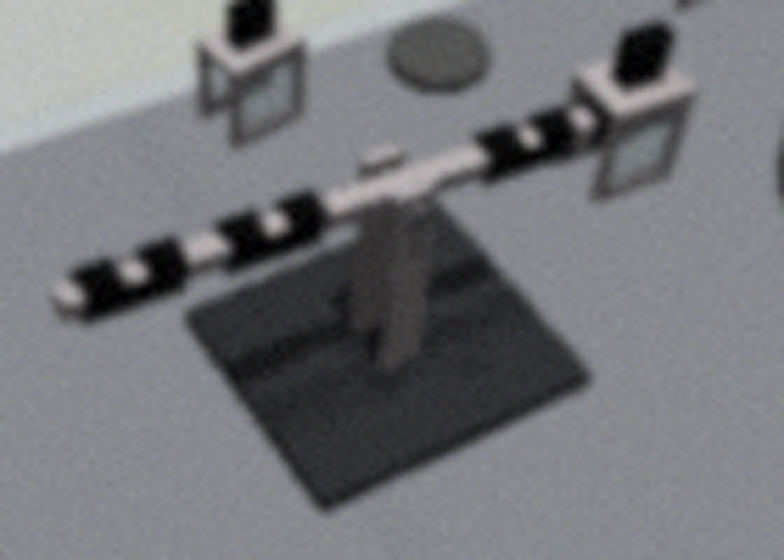

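View pics/tb.png

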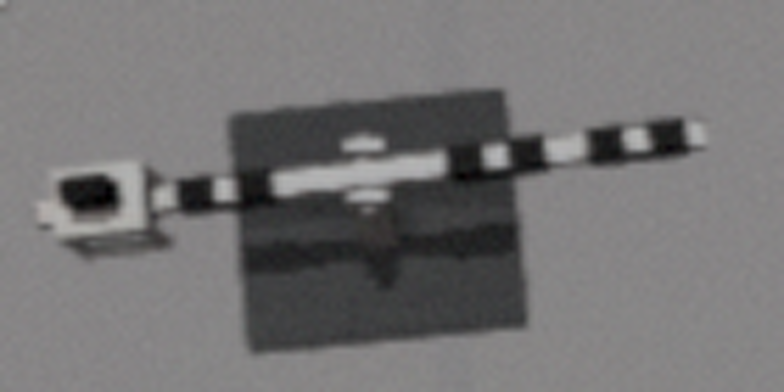

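Run:
```python
from fit import *
d=np.load("ims0.npz"); ims={k:d[k] for k in d}
for n in ims:
    o,_=ray(n,(256,192)); print(n,o.round(3))
pt=[np.array(p)/5.6+[180,110]-.5*(1-1/5.6) for p in((232,115),(505,90),(527,325),(250,352))]
P=np.array([onz("top",p,.042) for p in pt]); print(P.round(4)); c=P.mean(0); print("c",c, [np.linalg.norm(P[i]-P[i-1]).round(4) for i in range(4)])
e=[P[0]-P[1],P[3]-P[2]]; print("yaw of y axis",[np.degrees(np.arctan2(-v[0],v[1])).round(2) for v in e], [np.degrees(np.arctan2(v[1],v[0])).round(2) for v in (P[0]-P[3],P[1]-P[2])])
ps=[np.array(p)/5.6+[225,180]-.4 for p in((188,315),(325,510),(590,380))]
print(tri(ps[0],pt[2]),tri(ps[1],pt[1]),tri(ps[2],pt[0]))
g=cv2.cvtColor(ims['top'],cv2.COLOR_RGB2GRAY); s=cv2.cvtColor(ims['scene'],cv2.COLOR_RGB2GRAY)
for nm,(u,v) in dict(right=(357,178),mid=(242,208),left=(145,207),hung=(197,146)).items():
    b=cv2.resize(g[v-14:v+15,u-14:u+15],None,fx=8,fy=8,interpolation=cv2.INTER_CUBIC)
    m=(b>162).astype(np.uint8); m=cv2.morphologyEx(m,cv2.MORPH_OPEN,np.ones((41,41) if nm=='x' else (9,9)))
    cs,_=cv2.findContours(m,cv2.RETR_EXTERNAL,2); cc=max(cs,key=cv2.contourArea)
    r=cv2.minAreaRect(cc); bx=(cv2.boxPoints(r)+.5)/8-.5+[u-14,v-14]
    z=.027+.056+.003 if nm!='hung' else .15+.013
    W=np.array([onz("top",p,z) for p in bx]); v=[W[1]-W[0],W[2]-W[1]]; L=[np.linalg.norm(a) for a in v]; a=v[int(np.argmax(L))]; 
    print(nm,"ctr",W.mean(0).round(4),"L",np.round(L,4),"yaw",(np.degrees(np.arctan2(-a[0],a[1]))+90)%180-90)
```

```text
scene [ 1.143 -0.29   0.78 ]
top [ 0.369 -0.02   1.252]
[[ 0.6789  0.1143  0.042 ]
 [ 0.6876 -0.0326  0.042 ]
 [ 0.5598 -0.0403  0.042 ]
 [ 0.5499  0.1068  0.042 ]]
c [0.61905373 0.0370581  0.042     ] [np.float64(0.1292), np.float64(0.1472), np.float64(0.1281), np.float64(0.1474)]
yaw of y axis [np.float64(3.4), np.float64(3.84)] [np.float64(3.36), np.float64(3.43)]
(array([ 0.56101687, -0.038671  ,  0.03819748]), [np.float64(1.7754547735957176), np.float64(1.7754547735957515)]) (array([ 0.68974433, -0.03089918,  0.03692132]), [np.float64(1.9109463305534398), np.float64(1.9109463305534344)]) (array([0.68022285, 0.11561675, 0.03879328]), [np.float64(1.029891357597687), np.float64(1.0298913575975535)])
right ctr [ 0.5277 -0.2615  0.086 ] L [0.0319 0.0161] yaw 68.71593821691198
mid ctr [0.4428 0.054  0.086 ] L [0.0448 0.0322] yaw 10.561246937135763
left ctr [0.4555 0.3207 0.086 ] L [0.0209 0.0322] yaw -75.2809228023317
hung ctr [0.6105 0.1526 0.163 ] L [0.0133 0.0313] yaw -84.65346023209139
```

```bash
cat > bar.py <<'E'
from fit import *
def barpt(piv,yaw,tilt,y,z,x=0.):
    # bar frame pts -> world; tilt positive = +y end down (rot about +x by -tilt)
    return Ro.from_euler('z',yaw,degrees=True).apply(Ro.from_euler('x',-tilt).apply(np.array([[x,y,z]])/1e3))[0]+piv
def profile(g,n,piv,yaw,tilt,z=11.,half=3,xs=None):
    ys=np.arange(-175,176,.5); out=[]
    for y in ys:
        pts=np.array([barpt(piv,yaw,tilt,y,z,x) for x in(np.linspace(-half,half,5))])
        p=proj(n,pts).astype(np.float32); out.append(cv2.remap(g,p[:,0].reshape(1,-1),p[:,1].reshape(1,-1),cv2.INTER_CUBIC).mean())
    return ys,np.array(out)
def edges(ys,v,thr=110):
    e=[]
    for i in range(len(ys)-1):
        if (v[i]-thr)*(v[i+1]-thr)<0: e.append(round(float(ys[i]+.5*(thr-v[i])/(v[i+1]-v[i])),1)*(1 if v[i+1]>v[i] else 1))
    return e
E
python3 - <<'E'
from bar import *
d=np.load("ims0.npz"); ims={k:d[k] for k in d}
piv=np.array([.6190,.037,.144])
for n in("top","scene"):
    g=ims[n].astype(np.float32).mean(2)
    # refine with simple overlay: axis line
    big=cv2.resize(cv2.cvtColor(ims[n],cv2.COLOR_RGB2BGR),None,fx=5,fy=5,interpolation=cv2.INTER_CUBIC)
    for x,col in((-7,(0,0,255)),(7,(0,255,0))):
        q=(proj(n,[barpt(piv,3.5,.1,y,11,x) for y in range(-165,166,10)])+.5)*5
        cv2.polylines(big,[q.astype(np.int32).reshape(-1,1,2)],False,col,1)
    c=((proj(n,[piv])[0]+.5)*5).astype(int)
    cv2.imwrite(f"pics/bo_{n}.png",big[c[1]-200:c[1]+200,c[0]-390:c[0]+390])
    ys,v=profile(g,n,piv,3.5,.1); print(n,edges(ys,v))
E
```

```text
top [-156.1, -138.2, -126.4, -108.3, -88.2, -70.1, -58.4, -39.9, 45.3, 64.1, 74.7, 93.8, 105.7, 109.4, 121.7, 148.8]
scene [-156.6, -135.1, -126.9, -105.4, -88.8, -66.9, -58.3, -36.8, 45.7, 68.6, 75.3, 98.2, 106.4, 117.5]
```

View pics/bo_top.png

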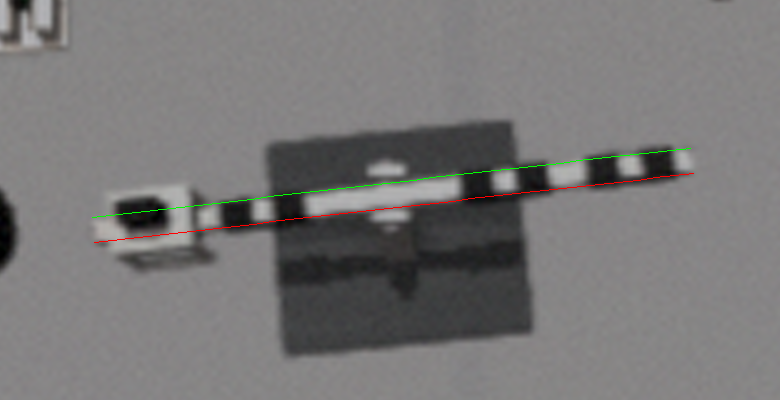

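View pics/bo_scene.png

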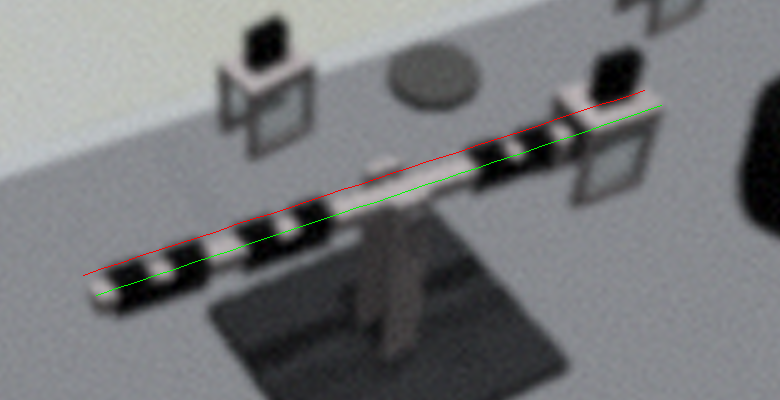

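```bash
cat > plan.py <<'E'
from h import *
def plan(wps,start=None,vmax=45,wmax=8):
    """wps: list of (x,y,z mm, yaw deg[,vmax])"""
    o=env.get_obs() if start is None else None
    p=np.array(o['tool_pos'])*1e3; rot=o['tool_rot']; R=Ro.from_euler('xyz',rot,degrees=True)
    print("t",o['time_s'],"at",p.round(1),np.round(rot,2),"F",np.round(o['force'],2),"w",round(o['grip_width']*1e3,1))
    rows=[]
    for w in wps:
        tgt=np.array(w[:3],float); v=w[4] if len(w)>4 else vmax
        Rt=Ro.from_euler('xyz',[-90,0,w[3]],degrees=True)
        ang=np.degrees((R.inv()*Rt).magnitude()); n=max(1,int(np.ceil(max(np.linalg.norm(tgt-p)/v,ang/wmax))))
        for k in range(n):
            s=np.round(R.inv().apply((tgt-p)/(n-k)),1); r=np.round((R.inv()*Rt).as_rotvec(degrees=True)/(n-k),1)
            p=p+R.apply(s); R=R*Ro.from_rotvec(r,degrees=True); rows.append([s.tolist(),r.tolist()])
    print(len(rows)); print("["+",".join("[[%g,%g,%g],[%g,%g,%g]]"%(*a,*b) for a,b in rows)+"]"); print("end",p.round(1))
E
python3 - <<'E'
from plan import *
plan([(453,333,190,5),(453,333,120,5)],vmax=48)
E
```

```text
t 1.2 at [151.9 632.  222.6] [-9.000e+01 -1.000e-02  7.649e+01] F [-0.14  0.49 -0.15] w 86.9
11
[[[-24.5,3.6,-40.3],[-0,7.9,0]],[[-18.7,3.6,-43.3],[-0,7.9,0]],[[-12.6,3.6,-45.4],[-0,8,0]],[[-6.1,3.6,-46.8],[-0,7.9,0]],[[0.3,3.6,-47.1],[-0,8,0]],[[6.9,3.6,-46.7],[-0,7.9,0]],[[13.2,3.7,-45.3],[-0,8,0]],[[19.4,3.6,-42.9],[-0,7.9,0]],[[25.2,3.7,-39.9],[-0,8,0]],[[-0,35,-0],[-0,-0,0]],[[-0,35,-0],[-0,-0,0]]]
end [453. 333. 120.]
```

Emit:
{"name": "carry_out", "arguments": {
  "targets": [
    [[-24.5, 3.6, -40.3], [0, 7.9, 0]],
    [[-18.7, 3.6, -43.3], [0, 7.9, 0]],
    [[-12.6, 3.6, -45.4], [0, 8, 0]],
    [[-6.1, 3.6, -46.8], [0, 7.9, 0]],
    [[0.3, 3.6, -47.1], [0, 8, 0]],
    [[6.9, 3.6, -46.7], [0, 7.9, 0]],
    [[13.2, 3.7, -45.3], [0, 8, 0]],
    [[19.4, 3.6, -42.9], [0, 7.9, 0]],
    [[25.2, 3.7, -39.9], [0, 8, 0]],
    [[0, 35, 0], [0, 0, 0]],
    [[0, 35, 0], [0, 0, 0]],
    [[0, 0, 0], [0, 0, 0]]
  ],
  "jaw": 0.5
}}

```text
time_s: 2.4
tool_pos: [0.4503, 0.3304, 0.1155]
tool_rot: [-90.3, 0.4, 4.9]
force: [-0.8, 0.2, 0.6]
grip_width: 0.0433
```

Run:
```python
from plan import *
save("scene","a1",(300,110,400,200),7); save("top","a2",(95,165,195,245),7)
plan([(453,333,92,5)],vmax=10)
```

```text
t 2.5 at [452.9 333.2 120.3] [-9.002e+01  3.000e-02  5.020e+00] F [-0.13 -0.21  1.13] w 43.6
3
[[[0,9.4,-0.1],[0,0,-0]],[[0.1,9.4,-0],[0,0,-0]],[[0,9.5,-0.1],[0,0,-0]]]
end [453. 333.  92.]
```

View pics/a1.png

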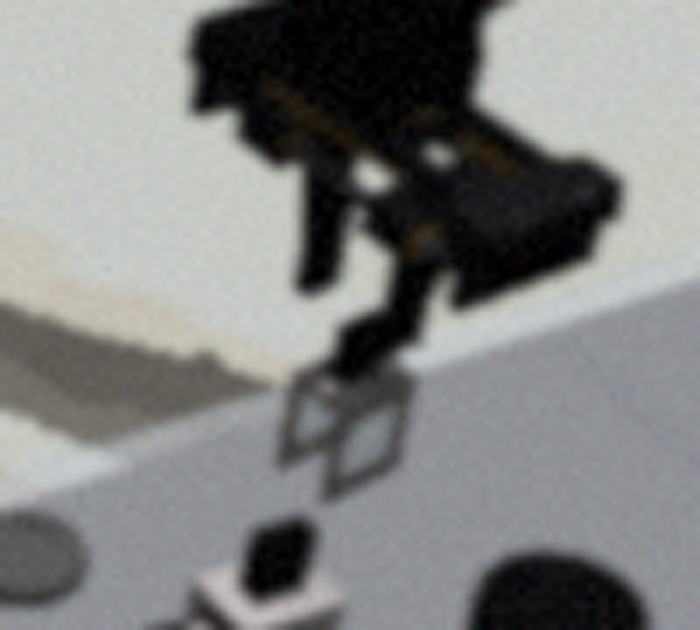

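View pics/a2.png

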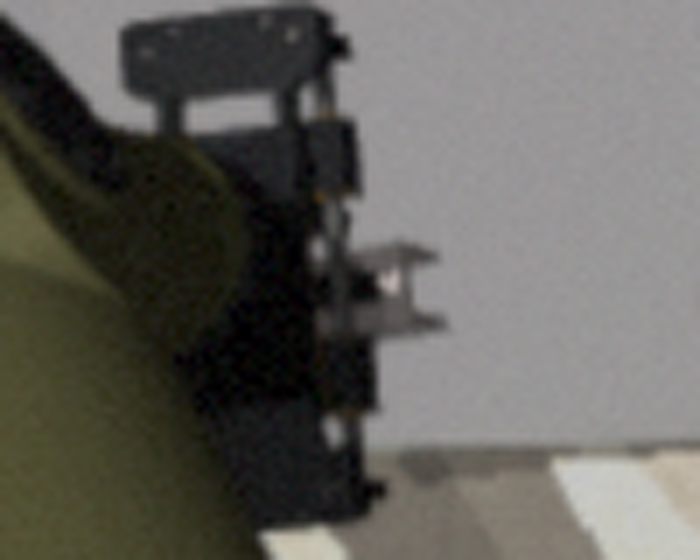

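Emit:
{"name": "carry_out", "arguments": {
  "targets": [
    [[0, 9.4, 0], [0, 0, 0]],
    [[0, 9.4, 0], [0, 0, 0]],
    [[0, 9.5, 0], [0, 0, 0]],
    [[0, 0, 0], [0, 0, 0]]
  ]
}}

```text
time_s: 2.9
tool_pos: [0.4522, 0.3325, 0.0903]
tool_rot: [-90.1, 0.1, 5.0]
force: [0.7, -0.2, -1.0]
grip_width: 0.0434
```

Run:
```python
from plan import *
save("scene","b1",(310,125,380,195),8); 
print(proj("scene",[[.453,.333,.092]]),(proj("scene",[[.453,.333,.092]])-[310,125]+.5)*8); print(env.get_obs()['force'])
```

```text
[[350.15151715 161.80545534]] [[325.21213719 298.44364274]]
[ 0.15825308 -0.04591452  0.10405128]
```

View pics/b1.png

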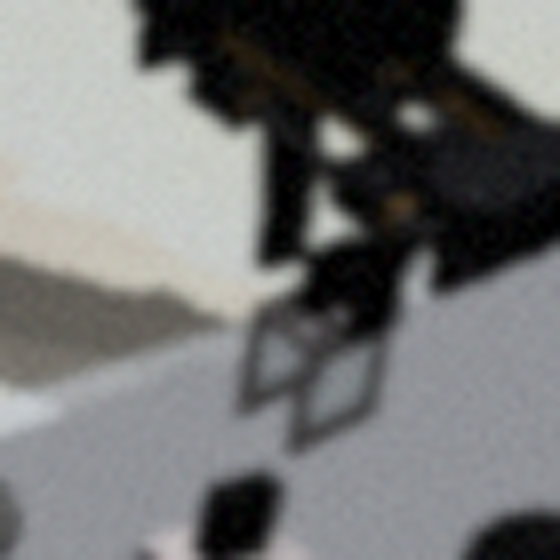

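Emit:
{"name": "carry_out", "arguments": {
  "targets": [
    [[0, 0, 0], [0, 0, 0]],
    [[0, 0, 0], [0, 0, 0]],
    [[0, 0, 0], [0, 0, 0]],
    [[0, 0, 0], [0, 0, 0]]
  ],
  "jaw": 0,
  "squeeze": 25
}}

```text
time_s: 3.35
tool_pos: [0.4533, 0.3331, 0.092]
tool_rot: [-90.0, -0.0, 5.0]
force: [-0.1, 0.1, 0.2]
grip_width: 0.0195
```

Run:
```python
from plan import *
plan([(453,333,280,3.5),(600,-90,280,3.5)],vmax=45)
```

```text
t 3.35 at [453.3 333.1  92. ] [-8.998e+01 -3.000e-02  4.990e+00] F [-0.07  0.15  0.16] w 19.5
15
[[[-0,-37.6,-0],[-0,0.3,0]],[[-0,-37.6,-0],[-0,0.3,0]],[[-0.1,-37.6,-0],[-0,0.3,0]],[[-0,-37.6,-0],[-0,0.3,0]],[[-0.1,-37.6,-0],[-0,0.3,0]],[[12.1,-0,-43.1],[-0,-0,0]],[[12.1,-0,-43.1],[-0,-0,0]],[[12.1,-0,-43.1],[-0,-0,0]],[[12.1,-0,-43.1],[-0,-0,0]],[[12.1,-0,-43.1],[-0,-0,0]],[[12.1,-0,-43.1],[-0,-0,0]],[[12.1,-0,-43.1],[-0,-0,0]],[[12.1,-0,-43.2],[-0,-0,0]],[[12.1,-0.1,-43.1],[-0,-0,0]],[[12.1,-0,-43.2],[-0,-0,0]]]
end [600. -90. 280.]
```

Emit:
{"name": "carry_out", "arguments": {
  "targets": [
    [[0, 0, 0], [0, 0, 0]],
    [[0, 0, 0], [0, 0, 0]],
    [[0, 0, 0], [0, 0, 0]],
    [[0, -8, 0], [0, 0, 0]],
    [[0, -20, 0], [0, 0.3, 0]],
    [[0, -40, 0], [0, 0.3, 0]],
    [[0, -40, 0], [0, 0.3, 0]],
    [[0, -40, 0], [0, 0.3, 0]],
    [[0, -40, 0], [0, 0.3, 0]]
  ]
}}

```text
time_s: 4.25
tool_pos: [0.4527, 0.3326, 0.2816]
tool_rot: [-90.0, 0.0, 3.5]
force: [0.8, 0.6, -2.3]
grip_width: 0.0117
```

Emit:
{"name": "carry_out", "arguments": {
  "targets": [
    [[7, 0, -20], [0, 0, 0]],
    [[14, 0, -42], [0, 0, 0]],
    [[14.5, 0, -44], [0, 0, 0]],
    [[14.5, 0, -44], [0, 0, 0]],
    [[14.5, 0, -44], [0, 0, 0]],
    [[14.5, 0, -44], [0, 0, 0]],
    [[14.5, 0, -44], [0, 0, 0]],
    [[14.5, 0, -44], [0, 0, 0]],
    [[14, 0, -44], [0, 0, 0]],
    [[14, 0, -44], [0, 0, 0]],
    [[6, 0, -20], [0, 0, 0]],
    [[0, 0, 0], [0, 0, 0]]
  ]
}}

```text
time_s: 5.45
tool_pos: [0.6209, -0.097, 0.2797]
tool_rot: [-90.2, 0.0, 3.1]
force: [-0.4, -0.3, -1.3]
grip_width: 0.0118
```

Run:
```python
from plan import *
save("scene","c1",(180,120,340,280),4.5)
plan([(627,-95,240,3.5)],vmax=20)
```

```text
t 5.5 at [620.9 -93.8 279.6] [-9.004e+01  5.000e-02  3.260e+00] F [ 0.89  0.45 -1.61] w 11.7
3
[[[2,13.2,-0.5],[0,-0.1,-0]],[[2,13.2,-0.5],[0,-0.1,-0]],[[2.1,13.2,-0.5],[0,-0,-0]]]
end [627. -95. 240.]
```

View pics/c1.png

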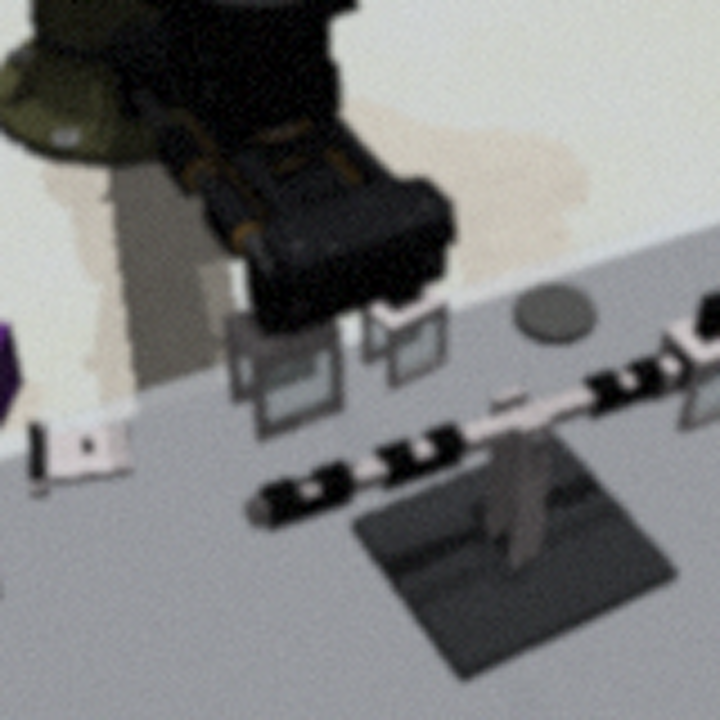

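```bash
cat > held.py <<'E'
from plan import *
def draw(n,name,crop,s,dy=0.,h=64.,dx=0.,extra=None):
    o=env.get_obs(); p=np.array(o['tool_pos']); yaw=o['tool_rot'][2]
    im=cv2.cvtColor(env.read_camera(n),cv2.COLOR_RGB2BGR); x0,y0,x1,y1=crop
    b=cv2.resize(im[y0:y1,x0:x1],None,fx=s,fy=s,interpolation=cv2.INTER_CUBIC)
    R=Ro.from_euler('z',yaw,degrees=True)
    base=p+R.apply([dx/1e3,dy/1e3,0])-[0,0,h/1e3]
    for x,col in((17,(0,255,0)),(-17,(0,0,255))):
        q=np.array([[x,-23,0],[x,23,0],[x,23,50],[x,-23,50]])/1e3
        px=(proj(n,R.apply(q)+base)-[x0,y0]+.5)*s
        cv2.polylines(b,[px.astype(np.int32).reshape(-1,1,2)],True,col,1)
    rib=np.array([[x,y,43] for x in(-12,12) for y in(-4.5,4.5)])/1e3
    cv2.imwrite(f"pics/{name}.png",b); print("t",o['time_s'],p.round(4),o['tool_rot'].round(2),"F",o['force'].round(2))
E
python3 - <<'E'
from held import *
draw("scene","c2",(220,175,270,225),12)
E
```

```text
t 5.5 [ 0.6209 -0.0938  0.2796] [-9.004e+01  5.000e-02  3.260e+00] F [ 0.89  0.45 -1.61]
```

View pics/c2.png

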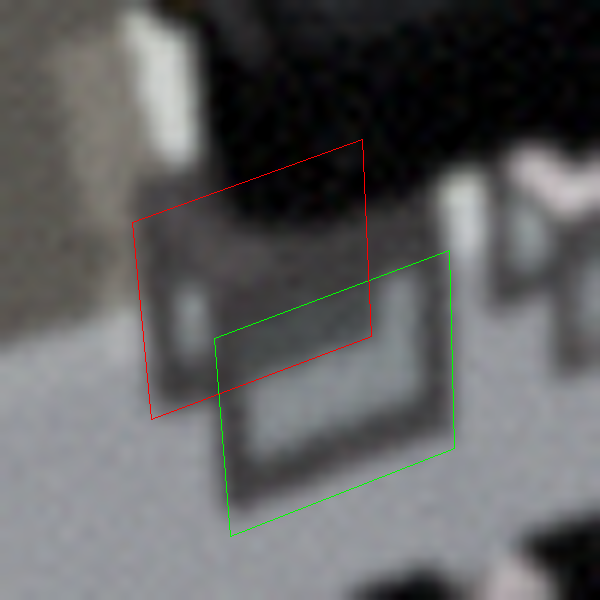

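Emit:
{"name": "carry_out", "arguments": {
  "targets": [
    [[2, 16, -0.3], [0, -0.2, 0]],
    [[2, 16, -0.3], [0, 0, 0]],
    [[2, 13, -0.2], [0, 0, 0]],
    [[0, 0, 0], [0, 0, 0]],
    [[0, 0, 0], [0, 0, 0]]
  ]
}}

```text
time_s: 6.05
tool_pos: [0.627, -0.0915, 0.234]
tool_rot: [-90.0, 0.1, 3.7]
force: [0.0, -0.2, -1.4]
grip_width: 0.0118
```

Run:
```python
from held import *
draw("scene","d1",(215,180,295,260),9,h=58.5)
save("top","d2",(250,80,340,160),8)
```

```text
t 6.05 [ 0.627  -0.0915  0.234 ] [-8.999e+01  7.000e-02  3.720e+00] F [ 0.04 -0.22 -1.42]
```

View pics/d1.png

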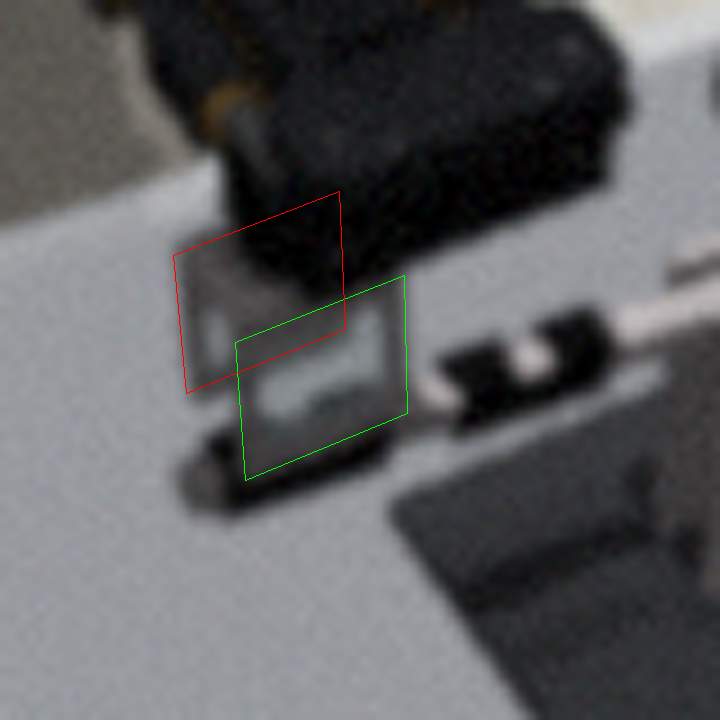

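View pics/d2.png

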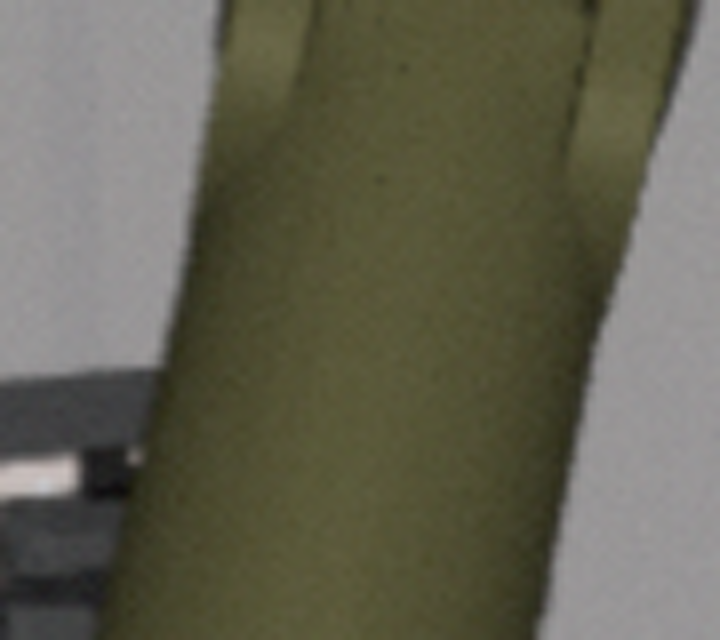

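Emit:
{"name": "carry_out", "arguments": {
  "targets": [
    [[0, 6, -2], [0, 0, 0]],
    [[0, 6, 0], [0, 0, 0]],
    [[0, 6, 0], [0, 0, 0]],
    [[0, 6, 0], [0, 0, 0]],
    [[0, 5, 0], [0, 0, 0]],
    [[0, 0, 0], [0, 0, 0]],
    [[0, 0, 0], [0, 0, 0]]
  ]
}}

```text
time_s: 6.85
tool_pos: [0.6274, -0.0939, 0.2055]
tool_rot: [-90.0, 0.0, 3.7]
force: [-0.1, 0.3, -1.2]
grip_width: 0.0121
```

Run:
```python
from held import *
draw("scene","e1",(215,180,295,260),9,h=58.5)
save("scene","e2",(220,170,370,270),5)
```

```text
t 6.85 [ 0.6274 -0.0939  0.2055] [-9.00e+01  1.00e-02  3.69e+00] F [-0.12  0.35 -1.23]
```

View pics/e1.png

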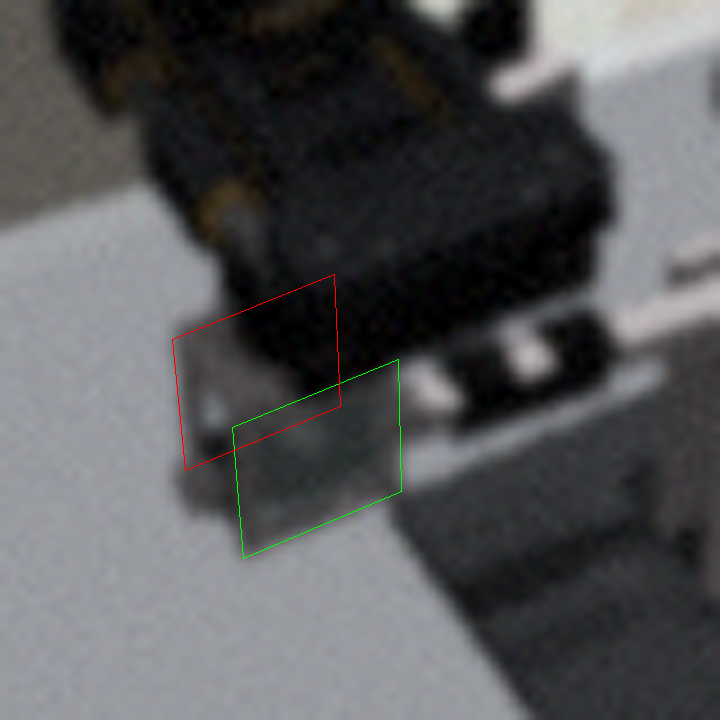

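View pics/e2.png

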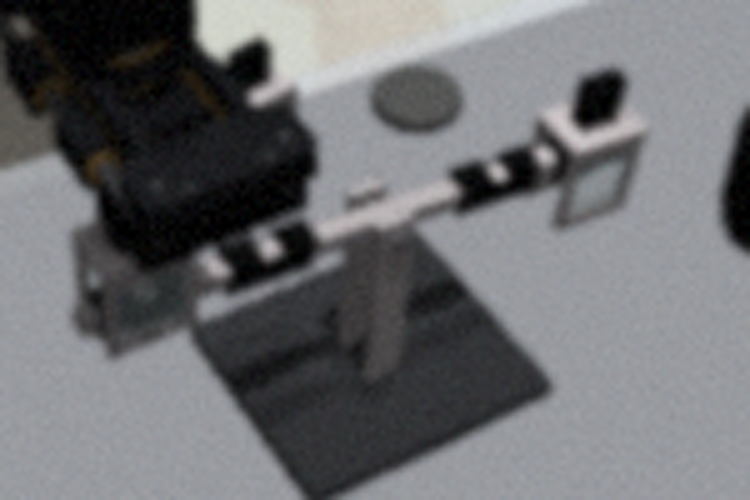

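Emit:
{"name": "carry_out", "arguments": {
  "targets": [
    [[0, 4, 0], [0, 0, 0]],
    [[0, 4, 0], [0, 0, 0]],
    [[0, 4, 0], [0, 0, 0]],
    [[0, 4, 0], [0, 0, 0]],
    [[0, 4, -0.2], [0, 0, 0]],
    [[0, 4, -0.2], [0, 0, 0]],
    [[0, 4, -0.2], [0, 0, 0]],
    [[0, 4, -0.2], [0, 0, 0]],
    [[0, 3, 0], [0, 0, 0]],
    [[0, 0, 0], [0, 0, 0]],
    [[0, 0, 0], [0, 0, 0]]
  ]
}}

```text
time_s: 8.05
tool_pos: [0.6274, -0.0947, 0.1707]
tool_rot: [-90.0, 0.0, 3.7]
force: [-0.2, -0.7, 0.5]
grip_width: 0.012
```

Run:
```python
from held import *
draw("scene","f1",(215,180,295,260),9,h=58.5)
save("scene","f2",(220,170,370,270),5)
```

```text
t 8.05 [ 0.6274 -0.0947  0.1707] [-89.99   0.     3.69] F [-0.18 -0.66  0.46]
```

View pics/f2.png

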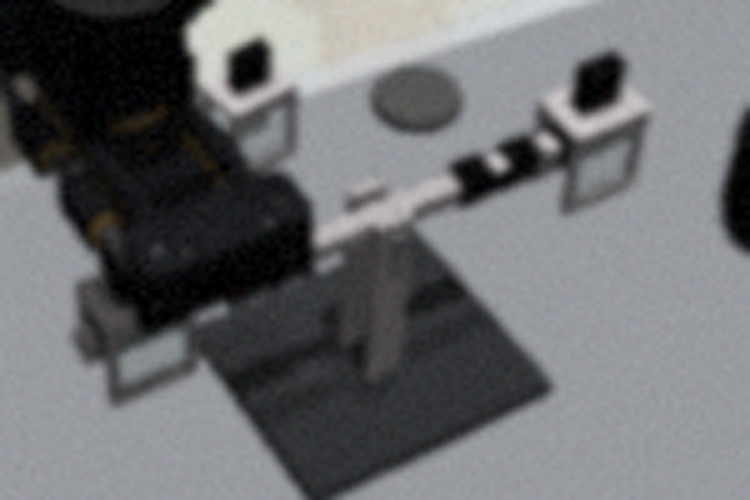

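```bash
cat > tilt.py <<'E'
from held import *
from bar import barpt
PIV=np.array([.619,.037,.1415]); T0=.1
def tilt(n="scene",im=None,ref=None):
    d=np.load("ims0.npz")[n]; g0=cv2.cvtColor(d,cv2.COLOR_RGB2GRAY)
    im=env.read_camera(n) if im is None else im
    g=cv2.cvtColor(im,cv2.COLOR_RGB2GRAY)
    # tab+bridge of the hung carrier
    c=proj(n,[barpt(PIV,3.5,T0,130,35)])[0]; u,v=c.round().astype(int)
    T=g0[v-11:v+12,u-11:u+12]; S=g[v-26:v+27,u-22:u+23]
    S=cv2.resize(S,None,fx=8,fy=8,interpolation=cv2.INTER_CUBIC); T=cv2.resize(T,None,fx=8,fy=8,interpolation=cv2.INTER_CUBIC)
    r=cv2.matchTemplate(S,T,cv2.TM_CCOEFF_NORMED); _,mx,_,loc=cv2.minMaxLoc(r)
    du=(loc[0]-11*8)/8; dv=(loc[1]-15*8)/8
    J=(proj(n,[barpt(PIV,3.5,T0-.1,130,35)])[0]-c)  # shift for -0.1
    k=np.dot([du,dv],J)/np.dot(J,J)
    return T0-.1*k,(du,dv),mx
E
python3 - <<'E'
from tilt import *
d=np.load("ims0.npz")["scene"]
print(tilt(im=d)); print(tilt())
E
```

```text
(np.float64(0.1), (0.0, 0.0), 0.9996584057807922)
(np.float64(0.009896344359787868), (0.0, -3.125), 0.9789827466011047)
```

Emit:
{"name": "carry_out", "arguments": {
  "targets": [
    [[0, 0, -1], [0, 0, 0]],
    [[0, 0, -1], [0, 0, 0]],
    [[0, 0, 0], [0, 0, 0]],
    [[0, 0, 0], [0, 0, 0]]
  ]
}}

```text
time_s: 8.6
tool_pos: [0.6277, -0.0959, 0.1707]
tool_rot: [-89.9, -0.0, 3.7]
force: [0.3, 2.8, 0.0]
grip_width: 0.0121
```

Run:
```python
from tilt import *
o=env.get_obs(); print(o['tool_pos'],o['force'],o['wrist_torque'])
print(tilt()); o=env.get_obs(); print(o['force'])
```

```text
[ 0.62774967 -0.09593348  0.17068447] [0.31005895 2.76031944 0.0484049 ] [0.41893847 0.03210734 0.028906  ]
(np.float64(0.009687919405364565), (-0.125, -3.125), 0.9793540239334106)
[0.64044935 2.32611432 0.39245867]
```

Emit:
{"name": "carry_out", "arguments": {
  "targets": [
    [[0, 0, 1.2], [0, 0, 0]],
    [[0, 0, 1], [0, 0, 0]],
    [[0, 0, 1], [0, 0, 0]],
    [[0, 0, 0], [0, 0, 0]],
    [[0, 0, 0], [0, 0, 0]]
  ]
}}

```text
time_s: 9.15
tool_pos: [0.6273, -0.094, 0.1707]
tool_rot: [-90.0, 0.0, 3.7]
force: [-0.2, -0.4, 0.0]
grip_width: 0.0118
```

Run:
```python
from tilt import *
print(tilt()); o=env.get_obs(); print(o['tool_pos'],o['force'])
```

```text
(np.float64(0.009687919405364565), (-0.125, -3.125), 0.9793991446495056)
[ 0.62724827 -0.09396167  0.17067601] [-0.26637633 -0.36098549 -0.13288232]
```

Emit:
{"name": "carry_out", "arguments": {
  "targets": [
    [[0, 0.8, -0.5], [0, 0, 0]],
    [[0, 0.7, 0], [0, 0, 0]],
    [[0, 0, 0], [0, 0, 0]],
    [[0, 0, 0], [0, 0, 0]]
  ]
}}

```text
time_s: 9.6
tool_pos: [0.6273, -0.094, 0.1691]
tool_rot: [-90.0, 0.0, 3.7]
force: [-0.1, -0.6, -0.4]
grip_width: 0.0119
```

Run:
```python
from tilt import *
print(tilt()); o=env.get_obs(); print(o['tool_pos'],o['force'])
```

```text
(np.float64(-0.001124519271460886), (-0.125, -3.5), 0.9732815027236938)
[ 0.62729279 -0.09400382  0.16908215] [-1.33186422 -1.26959778  0.36754621]
```

Emit:
{"name": "carry_out", "arguments": {
  "targets": [
    [[0, 0, -0.5], [0, 0, 0]],
    [[0, 0, 0], [0, 0, 0]]
  ]
}}

```text
time_s: 9.85
tool_pos: [0.6274, -0.0942, 0.1691]
tool_rot: [-90.0, 0.0, 3.7]
force: [-0.7, 0.4, 0.2]
grip_width: 0.0118
```

Emit:
{"name": "carry_out", "arguments": {
  "targets": [
    [[0, 0, 0], [0, 0, 0]],
    [[0, 0, 0], [0, 0, 0]],
    [[0, 0, 0], [0, 0, 0]],
    [[0, 0, 0], [0, 0, 0]]
  ],
  "jaw": 0.4
}}

```text
time_s: 10.25
tool_pos: [0.6275, -0.0946, 0.1692]
tool_rot: [-90.0, -0.0, 3.7]
force: [-0.5, -0.8, 0.2]
grip_width: 0.0322
```

Run:
```python
from tilt import *
print(tilt()); o=env.get_obs(); print(o['tool_pos'],o['force'],o['grip_width'])
save("scene","g1",(220,170,370,270),5)
```

```text
(np.float64(-0.004728665497069365), (-0.125, -3.625), 0.9734871983528137)
[ 0.62746899 -0.09459773  0.16921045] [-0.7326296   0.05325462 -0.50398201] 0.03318554783642757
```

View pics/g1.png

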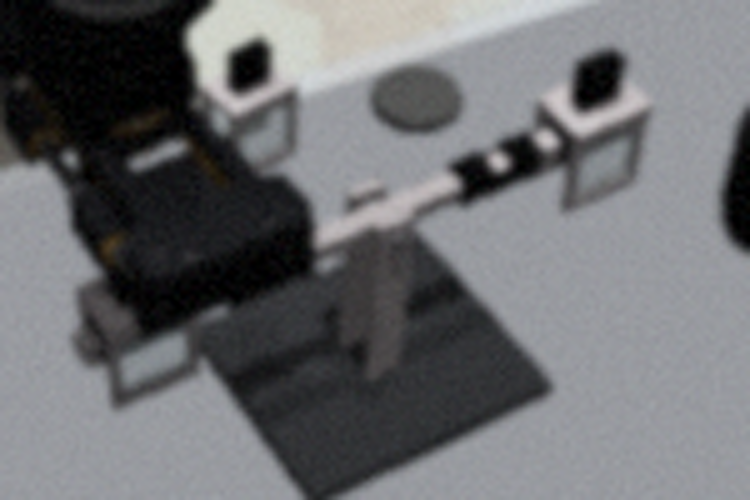

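Emit:
{"name": "carry_out", "arguments": {
  "targets": [
    [[0, -5, 0], [0, 0, 0]],
    [[0, -10, 0], [0, 0, 0]],
    [[0, -20, 0], [0, 0, 0]],
    [[0, -25, 0], [0, 0, 0]]
  ]
}}

```text
time_s: 10.75
tool_pos: [0.627, -0.0945, 0.2299]
tool_rot: [-90.0, 0.1, 3.7]
force: [0.8, -0.2, 0.4]
grip_width: 0.0352
```

Run:
```python
from tilt import *
print(tilt())
save("scene","h1",(220,170,370,270),5)
plan([(442,54.5,215,8),(442,54.5,122,8)],vmax=45)
```

```text
(np.float64(-0.008332811722677858), (-0.125, -3.75), 0.9742477536201477)
t 10.85 at [629.7 -95.3 233.9] [-90.05  -0.43   3.68] F [-0.04  0.6  -0.33] w 34.8
9
[[[-29.6,2.9,26.9],[0,-0.7,0.1]],[[-29.3,3,27.3],[0,-0.7,0.1]],[[-29,3,27.7],[0,-0.7,0.1]],[[-28.6,3.1,28],[0,-0.7,0]],[[-28.3,3,28.3],[0,-0.8,0.1]],[[-27.8,3.1,28.7],[0.1,-0.7,0]],[[-0,31,-0],[-0,-0,0]],[[-0,31,-0],[-0,-0,0]],[[-0.1,31,-0],[-0,-0,0]]]
end [442.   54.5 122. ]
```

View pics/h1.png

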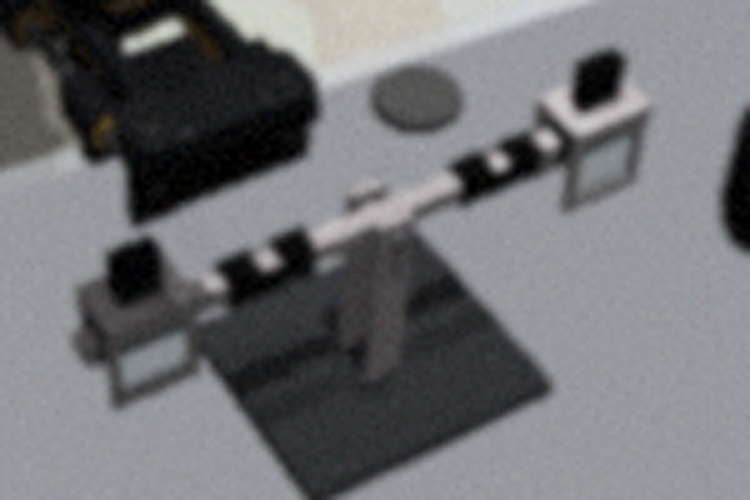

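Emit:
{"name": "carry_out", "arguments": {
  "targets": [
    [[-29.6, 2.9, 26.9], [0, -0.7, 0]],
    [[-29.3, 3, 27.3], [0, -0.7, 0]],
    [[-29, 3, 27.7], [0, -0.7, 0]],
    [[-28.6, 3.1, 28], [0, -0.7, 0]],
    [[-28.3, 3, 28.3], [0, -0.8, 0]],
    [[-27.8, 3.1, 28.7], [0, -0.7, 0]],
    [[0, 31, 0], [0, 0, 0]],
    [[0, 31, 0], [0, 0, 0]],
    [[0, 31, 0], [0, 0, 0]],
    [[0, 0, 0], [0, 0, 0]],
    [[0, 0, 0], [0, 0, 0]]
  ],
  "jaw": 0.5
}}

```text
time_s: 11.95
tool_pos: [0.4397, 0.055, 0.1185]
tool_rot: [-90.0, 0.0, 8.0]
force: [0.1, 0.1, 0.3]
grip_width: 0.0434
```

Run:
```python
from tilt import *
print(tilt())
save("scene","i1",(230,130,320,220),8)
print((proj("scene",[[.442,.0545,.122]])-[230,130]+.5)*8)
plan([(442,54.5,92,8)],vmax=10)
```

```text
(np.float64(-0.008332811722677858), (-0.125, -3.75), 0.9747744798660278)
[[317.12920475 383.6002066 ]]
t 12.05 at [441.   55.4 119.8] [-89.97  -0.16   7.98] F [-0.37  0.33 -0.21] w 43.7
3
[[[0.3,9.3,-0.3],[-0,-0,0.1]],[[0.2,9.2,-0.4],[-0,-0,0]],[[0.3,9.3,-0.3],[-0,-0,0.1]]]
end [442.   54.5  92. ]
```

View pics/i1.png

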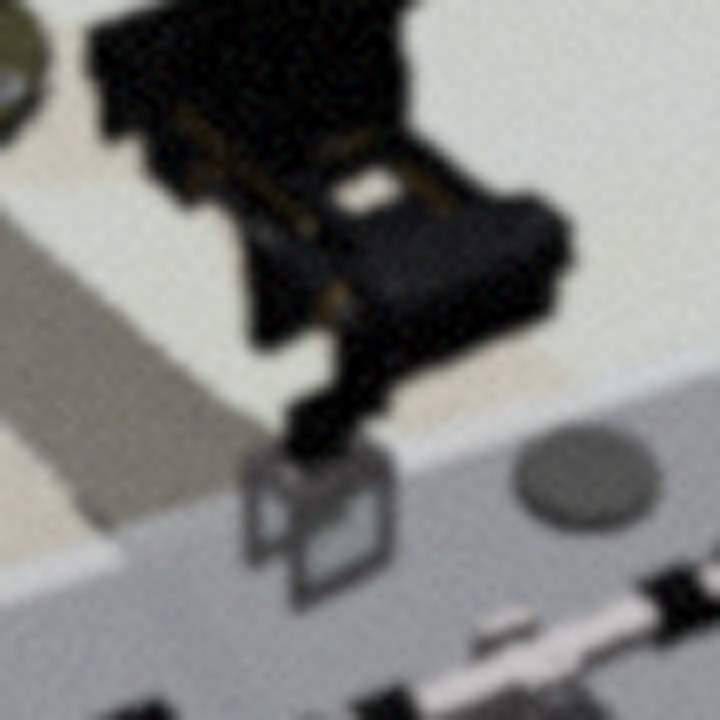

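Emit:
{"name": "carry_out", "arguments": {
  "targets": [
    [[0, 10, 0], [0, 0, 0]],
    [[0, 10, 0], [0, 0, 0]],
    [[0, 8.5, 0], [0, 0, 0]],
    [[0, 0, 0], [0, 0, 0]]
  ]
}}

```text
time_s: 12.45
tool_pos: [0.4385, 0.0549, 0.0881]
tool_rot: [-90.0, 0.2, 8.0]
force: [-0.3, -0.6, -0.5]
grip_width: 0.0438
```

Emit:
{"name": "carry_out", "arguments": {
  "targets": [
    [[0, 0, 0], [0, 0, 0]],
    [[0, 0, 0], [0, 0, 0]],
    [[0, 0, 0], [0, 0, 0]],
    [[0, 0, 0], [0, 0, 0]],
    [[0, 0, 0], [0, 0, 0]],
    [[0, 0, 0], [0, 0, 0]],
    [[0, 0, 0], [0, 0, 0]]
  ],
  "jaw": 0,
  "squeeze": 25
}}

```text
time_s: 13.15
tool_pos: [0.4397, 0.0553, 0.0896]
tool_rot: [-90.0, -0.0, 8.0]
force: [-0.0, -0.1, 0.3]
grip_width: 0.0116
```

Run:
```python
from tilt import *
print(barpt(np.array([619,37,148])/1e3,3.5,0,69.4,6)*1e3)
plan([(442,54.5,110,8,12),(442,54.5,250,6),(615,106,250,3.7)],vmax=40)
```

```text
[614.76323136 106.27055501 154.        ]
t 13.15 at [439.7  55.3  89.6] [-8.999e+01 -1.000e-02  7.990e+00] F [-0.04 -0.06  0.31] w 11.6
11
[[[1.1,-10.2,-0.5],[-0,-0,0]],[[1.1,-10.2,-0.6],[-0,-0,0]],[[-0,-35,0],[-0,0.5,0]],[[-0,-35,0],[-0,0.5,0]],[[-0,-35,0],[-0,0.5,0]],[[-0,-35,0],[-0,0.5,0]],[[35.5,-0,6.6],[-0,0.5,0]],[[35.4,-0,7],[-0,0.4,0]],[[35.4,-0,7.2],[-0,0.5,0]],[[35.3,-0,7.5],[-0,0.4,0]],[[35.3,-0,7.7],[-0,0.5,0]]]
end [615. 106. 250.]
```

Emit:
{"name": "carry_out", "arguments": {
  "targets": [
    [[0, -10, 0], [0, 0, 0]],
    [[0, -10, 0], [0, 0, 0]],
    [[0, -35, 0], [0, 0.5, 0]],
    [[0, -35, 0], [0, 0.5, 0]],
    [[0, -35, 0], [0, 0.5, 0]],
    [[0, -35, 0], [0, 0.5, 0]],
    [[36, 0, 6.6], [0, 0.5, 0]],
    [[36, 0, 7], [0, 0.4, 0]],
    [[36, 0, 7.2], [0, 0.5, 0]],
    [[36, 0, 7.5], [0, 0.4, 0]],
    [[34, 0, 7.7], [0, 0.5, 0]],
    [[0, 0, 0], [0, 0, 0]]
  ]
}}

```text
time_s: 14.35
tool_pos: [0.6164, 0.109, 0.2482]
tool_rot: [-90.1, 0.0, 3.8]
force: [-1.4, 0.5, -1.1]
grip_width: 0.0118
```

Run:
```python
from tilt import *
print(tilt())
draw("scene","j1",(280,145,360,225),9,h=56)
plan([(615,106,230,3.5)])
```

```text
(np.float64(-0.004728665497069365), (-0.125, -3.625), 0.817160427570343)
t 14.4 [0.6146 0.1077 0.2487] [-9.011e+01  9.000e-02  3.760e+00] F [-0.07 -0.35 -0.88]
t 14.45 at [613.8 106.8 249.3] [-9.008e+01  8.000e-02  3.710e+00] F [-0.19  0.29 -2.16] w 11.6
1
[[[1.2,19.3,-0.9],[0.1,0.2,-0.1]]]
end [615. 106. 230.]
```

View pics/j1.png

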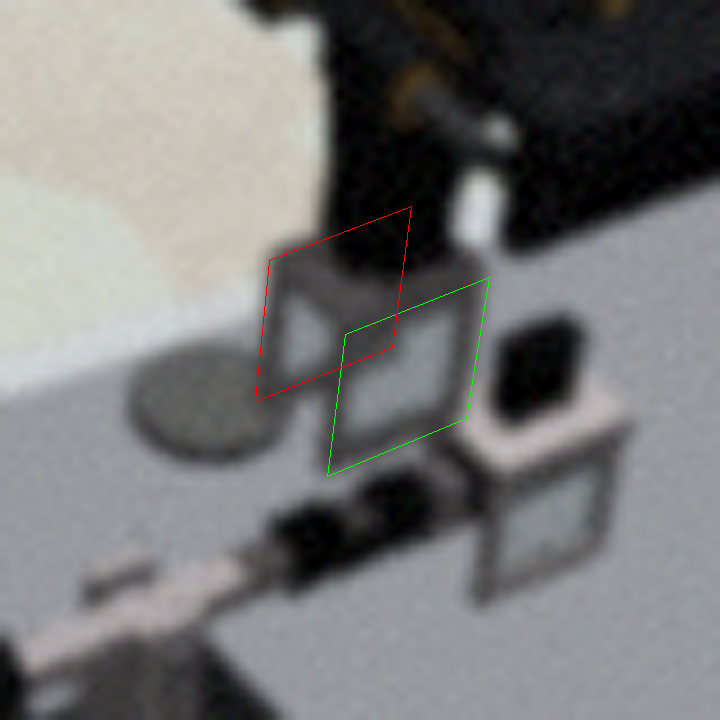

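Emit:
{"name": "carry_out", "arguments": {
  "targets": [
    [[0, 14, 0], [0, 0, 0]],
    [[0, 12, 0], [0, 0, 0]],
    [[0, 10, 0], [0, 0, 0]],
    [[0, 8, 0], [0, 0, 0]],
    [[0, 8, 0], [0, 0, 0]],
    [[0, 6, 0], [0, 0, 0]],
    [[0, 6, 0], [0, 0, 0]],
    [[0, 0, 0], [0, 0, 0]],
    [[0, 0, 0], [0, 0, 0]]
  ]
}}

```text
time_s: 15.35
tool_pos: [0.6139, 0.1068, 0.1857]
tool_rot: [-90.0, -0.0, 3.7]
force: [0.5, 0.1, -1.4]
grip_width: 0.0117
```

Run:
```python
from tilt import *
print(tilt())
draw("scene","k1",(280,145,360,225),9,h=56)
o=env.get_obs(); print(o['tool_pos'],o['force'])
```

```text
(np.float64(0.03345796830366088), (-1.0, -2.25), 0.3536439538002014)
t 15.4 [0.6141 0.1068 0.1859] [-8.999e+01 -4.000e-02  3.690e+00] F [-0.5  -0.26 -1.6 ]
[0.61416029 0.10685873 0.18602766] [-0.03144007 -0.33120371 -0.71531342]
```

View pics/k1.png

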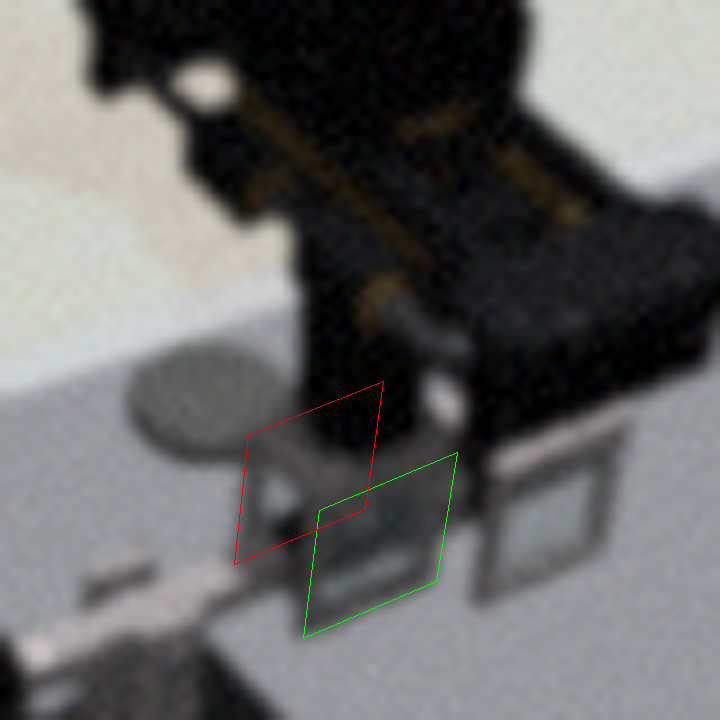

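```bash
cat >> tilt.py <<'E'
def tiltR(im=None,n="scene"):
    g0=cv2.imread("refR.png",0); im=env.read_camera(n) if im is None else im
    g=cv2.cvtColor(im,cv2.COLOR_RGB2GRAY)
    c=proj(n,[barpt(PIV,3.5,0,-132,15)])[0]; u,v=c.round().astype(int)
    T=g0[v-14:v+15,u-12:u+13]; S=g[v-30:v+31,u-22:u+23]
    S=cv2.resize(S,None,fx=8,fy=8,interpolation=cv2.INTER_CUBIC); T=cv2.resize(T,None,fx=8,fy=8,interpolation=cv2.INTER_CUBIC)
    r=cv2.matchTemplate(S,T,cv2.TM_CCOEFF_NORMED); _,mx,_,loc=cv2.minMaxLoc(r)
    d=np.array([loc[0]/8-10,loc[1]/8-16])
    J=proj(n,[barpt(PIV,3.5,.1,-132,15)])[0]-c
    return .1*d@J/(J@J),d,mx
E
python3 - <<'E'
from tilt import *
im=env.read_camera("scene"); cv2.imwrite("refR.png",cv2.cvtColor(im,cv2.COLOR_RGB2GRAY)); print(tiltR(im)); print(tiltR())
E
```

```text
(np.float64(0.0), array([0., 0.]), 0.9998789429664612)
(np.float64(0.0), array([0., 0.]), 0.9984604716300964)
```

Emit:
{"name": "carry_out", "arguments": {
  "targets": [
    [[0, 3, 0], [0, 0, 0]],
    [[0, 3, 0], [0, 0, 0]],
    [[0, 2.5, 0], [0, 0, 0]],
    [[0, 2.5, 0], [0, 0, 0]],
    [[0, 2, 0], [0, 0, 0]],
    [[0, 2, 0], [0, 0, 0]],
    [[0, 0, 0], [0, 0, 0]],
    [[0, 0, 0], [0, 0, 0]]
  ]
}}

```text
time_s: 16.35
tool_pos: [0.6138, 0.107, 0.1706]
tool_rot: [-90.0, -0.0, 3.7]
force: [-0.8, 1.2, -0.5]
grip_width: 0.0122
```

Run:
```python
from tilt import *
print(tiltR())
o=env.get_obs(); print(o['tool_pos'],o['force'])
```

```text
(np.float64(0.03954127695489701), array([ 0.25 , -1.625]), 0.9890840649604797)
[0.61387633 0.10698399 0.17068308] [-1.03117936  0.91612005  0.06167159]
```

Emit:
{"name": "carry_out", "arguments": {
  "targets": [
    [[0, 0, -0.7], [0, 0, 0]],
    [[0, 0, -0.7], [0, 0, 0]],
    [[0, 0, -0.6], [0, 0, 0]],
    [[0, 0, 0], [0, 0, 0]]
  ]
}}

```text
time_s: 16.8
tool_pos: [0.6141, 0.1047, 0.1707]
tool_rot: [-90.0, -0.0, 3.7]
force: [0.4, 0.1, 0.5]
grip_width: 0.0119
```

Run:
```python
from tilt import *
print(tiltR())
o=env.get_obs(); print(o['tool_pos'],o['force'])
```

```text
(np.float64(0.03954127695489701), array([ 0.25 , -1.625]), 0.9899253249168396)
[0.61411736 0.10470905 0.17072543] [-0.64392141  0.77160537  0.11599118]
```

Emit:
{"name": "carry_out", "arguments": {
  "targets": [
    [[0, 0, 1], [0, 0, 0]],
    [[0, 0, 1], [0, 0, 0]],
    [[0, 0, 1], [0, 0, 0]],
    [[0, 0, 0.8], [0, 0, 0]],
    [[0, 0, 0], [0, 0, 0]]
  ]
}}

```text
time_s: 17.35
tool_pos: [0.6135, 0.109, 0.1703]
tool_rot: [-90.0, 0.0, 3.7]
force: [-0.3, 0.0, -2.5]
grip_width: 0.0121
```

Run:
```python
from tilt import *
print(tiltR())
o=env.get_obs(); print(o['tool_pos'],o['force'])
draw("scene","l1",(260,135,360,225),8,h=56)
```

```text
(np.float64(0.014872713337888711), array([ 0.   , -0.625]), 0.9962497353553772)
[0.61346305 0.10890159 0.17029708] [-0.01579163  0.85187369 -1.10119404]
t 17.4 [0.6135 0.1089 0.1703] [-8.999e+01  3.000e-02  3.710e+00] F [-0.02  0.85 -1.1 ]
```

View pics/l1.png

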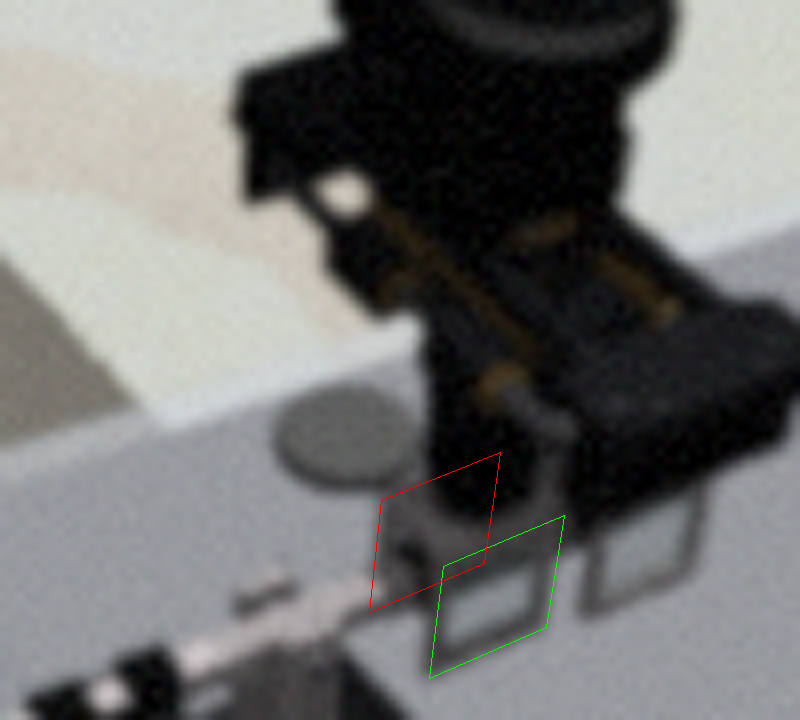

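Emit:
{"name": "carry_out", "arguments": {
  "targets": [
    [[0, 0, 0.8], [0, 0, 0]],
    [[0, 0, 0], [0, 0, 0]],
    [[0, 0, 0], [0, 0, 0]]
  ]
}}

```text
time_s: 17.75
tool_pos: [0.6136, 0.1095, 0.1706]
tool_rot: [-90.0, -0.0, 3.7]
force: [0.8, 0.1, -1.0]
grip_width: 0.0118
```

Run:
```python
from tilt import *
print(tiltR())
o=env.get_obs(); print(o['tool_pos'],o['force'])
```

```text
(np.float64(0.0), array([0., 0.]), 0.9978880882263184)
[0.6136304  0.10945674 0.17056178] [ 0.45899958 -0.31398253 -1.08190883]
```

Emit:
{"name": "carry_out", "arguments": {
  "targets": [
    [[0, 0, 0.8], [0, 0, 0]],
    [[0, 1.5, 0], [0, 0, 0]],
    [[0, 1.5, 0], [0, 0, 0]],
    [[0, 1.5, 0], [0, 0, 0]],
    [[0, 0, 0], [0, 0, 0]],
    [[0, 0, 0], [0, 0, 0]]
  ]
}}

```text
time_s: 18.4
tool_pos: [0.6136, 0.1104, 0.1661]
tool_rot: [-90.0, -0.0, 3.7]
force: [0.6, 0.6, -0.0]
grip_width: 0.0117
```

Run:
```python
from tilt import *
print(tiltR())
o=env.get_obs(); print(o['tool_pos'],o['force'])
```

```text
(np.float64(0.03315608048154835), array([ 0.125, -1.375]), 0.9938346743583679)
[0.61365546 0.11037813 0.1661086 ] [-0.52233963  1.24030839 -0.72720196]
```

Emit:
{"name": "carry_out", "arguments": {
  "targets": [
    [[0, 1, 0.1], [0, 0, 0]],
    [[0, 0.8, 0], [0, 0, 0]],
    [[0, 0, 0], [0, 0, 0]],
    [[0, 0, 0], [0, 0, 0]]
  ]
}}

```text
time_s: 18.85
tool_pos: [0.6136, 0.1105, 0.1643]
tool_rot: [-90.0, -0.0, 3.7]
force: [0.5, 1.0, 0.8]
grip_width: 0.0118
```

Run:
```python
from tilt import *
print(tiltR())
o=env.get_obs(); print(o['tool_pos'],o['force'])
```

```text
(np.float64(0.061235297904327565), array([ 0.5, -2.5]), 0.9796978235244751)
[0.61365125 0.11044638 0.16430564] [0.71807132 1.41936018 0.33086951]
```

Emit:
{"name": "carry_out", "arguments": {
  "targets": [
    [[0, 0, 0], [0, 0, 0]],
    [[0, 0, 0], [0, 0, 0]],
    [[0, 0, 0], [0, 0, 0]],
    [[0, 0, 0], [0, 0, 0]]
  ],
  "jaw": 0.4
}}

```text
time_s: 19.3
tool_pos: [0.6136, 0.1101, 0.1643]
tool_rot: [-90.0, -0.0, 3.7]
force: [0.7, -0.3, -0.3]
grip_width: 0.0325
```

Run:
```python
from tilt import *
print(tiltR())
o=env.get_obs(); print(o['tool_pos'],o['force'])
```

```text
(np.float64(0.061235297904327565), array([ 0.5, -2.5]), 0.9810594320297241)
[0.61363654 0.11019591 0.1643033 ] [0.09343208 0.00952676 0.22955058]
```

Emit:
{"name": "carry_out", "arguments": {
  "targets": [
    [[0, -5, 0], [0, 0, 0]],
    [[0, -10, 0], [0, 0, 0]],
    [[0, -20, 0], [0, 0, 0]],
    [[0, -30, 0], [0, 0, 0]]
  ]
}}

```text
time_s: 19.75
tool_pos: [0.6127, 0.1102, 0.2293]
tool_rot: [-90.0, 0.1, 3.7]
force: [0.2, 0.3, 0.3]
grip_width: 0.0349
```

Run:
```python
from tilt import *
print(tiltR())
save("scene","m1",(220,150,370,260),5)
plan([(560,-60,250,-12),(520,-274,200,-29),(520,-274,122,-29)],vmax=46)
```

```text
(np.float64(0.061235297904327565), array([ 0.5, -2.5]), 0.9812113046646118)
t 19.85 at [616.3 110.5 234.8] [-89.89  -0.48   3.68] F [ 1.25  0.33 -0.16] w 35.0
11
[[[-16.7,-4,-41.6],[-0,3.9,0.1]],[[-13.9,-4,-42.7],[-0.1,3.9,0.1]],[[-11,-3.9,-43.5],[-0,3.9,0.1]],[[-7.9,-3.9,-44.2],[-0.1,4,0.2]],[[1.1,10,-43.5],[0,3.4,-0]],[[3.7,10,-43.4],[0,3.4,-0]],[[6.2,10,-43.1],[0,3.4,-0]],[[8.8,10.1,-42.6],[0,3.4,-0]],[[11.2,10,-42.1],[0,3.4,-0]],[[0,39,0],[0,-0,-0]],[[0.1,39,0.1],[0,-0,-0]]]
end [ 520. -274.  122.]
```

View pics/m1.png

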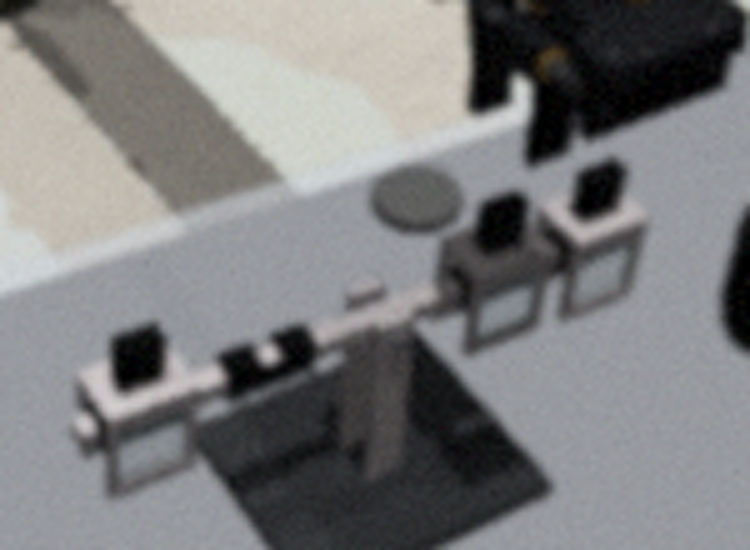

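Emit:
{"name": "carry_out", "arguments": {
  "targets": [
    [[-16.7, -4, -41.6], [0, 3.9, 0]],
    [[-13.9, -4, -42.7], [0, 3.9, 0]],
    [[-11, -3.9, -43.5], [0, 3.9, 0]],
    [[-7.9, -3.9, -44.2], [0, 4, 0]],
    [[1.1, 6, -43.5], [0, 3.4, 0]],
    [[3.7, 8, -43.4], [0, 3.4, 0]],
    [[6.2, 10, -43.1], [0, 3.4, 0]],
    [[8.8, 12, -42.6], [0, 3.4, 0]],
    [[11.2, 14, -42.1], [0, 3.4, 0]],
    [[0, 39, 0], [0, 0, 0]],
    [[0, 37, 0], [0, 0, 0]],
    [[0, 0, 0], [0, 0, 0]]
  ],
  "jaw": 0.5
}}

```text
time_s: 21.05
tool_pos: [0.5141, -0.2726, 0.1147]
tool_rot: [-90.1, 0.5, -29.1]
force: [0.2, 0.6, -1.8]
grip_width: 0.0437
```

Run:
```python
from tilt import *
save("scene","n1",(120,200,210,290),8)
save("top","n2",(195,105,305,165),7)
plan([(520,-274,93,-29)],vmax=10)
```

```text
t 21.15 at [ 517.6 -274.1  119.7] [-9.002e+01  2.000e-02 -2.900e+01] F [0.51 0.18 0.97] w 43.7
3
[[[0.7,8.9,0.4],[0,0,-0]],[[0.7,8.9,0.4],[0,0,-0]],[[0.7,8.9,0.5],[0,0,-0]]]
end [ 520.1 -274.    93. ]
```

View pics/n1.png

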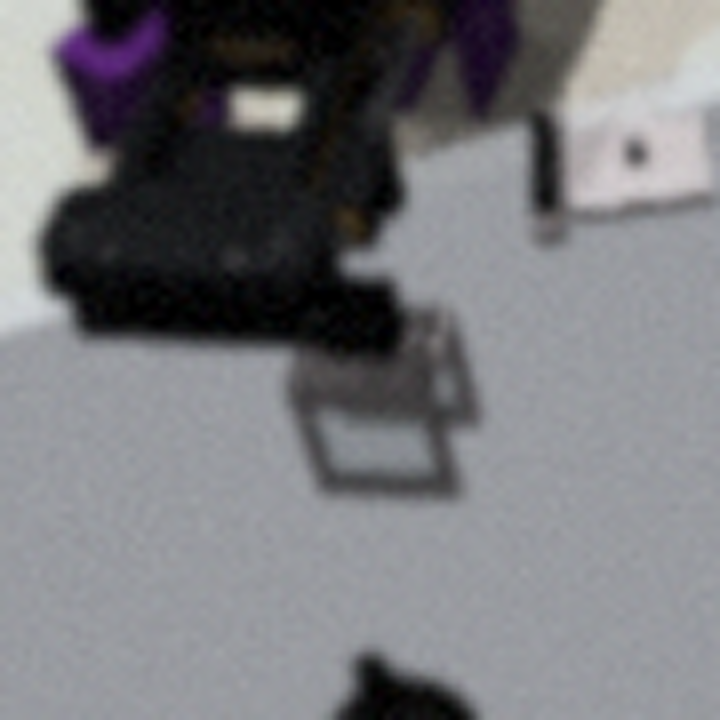

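View pics/n2.png

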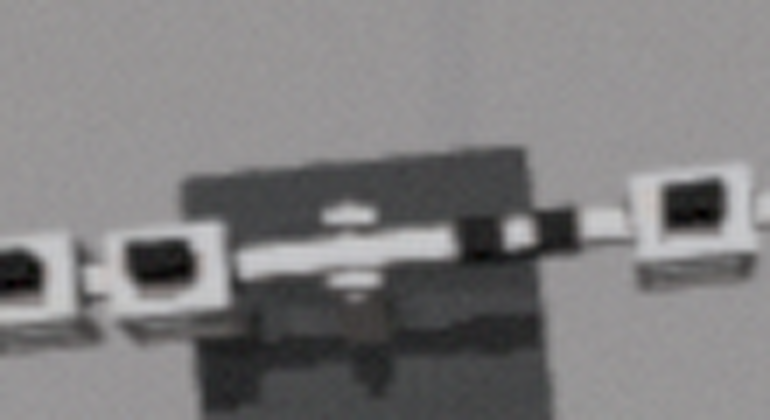

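Emit:
{"name": "carry_out", "arguments": {
  "targets": [
    [[0.5, 9, 0], [0, 0, 0]],
    [[0.5, 9, 0.2], [0, 0, 0]],
    [[0.5, 8.5, 0.2], [0, 0, 0]],
    [[0, 0, 0], [0, 0, 0]],
    [[0, 0, 0], [0, 0, 0]]
  ]
}}

```text
time_s: 21.65
tool_pos: [0.519, -0.2745, 0.0925]
tool_rot: [-90.0, 0.0, -29.0]
force: [0.3, -0.7, 0.1]
grip_width: 0.0435
```

Run:
```python
from tilt import *
o=env.get_obs(); print(o['tool_pos'],o['tool_rot'],o['force'])
save("scene","p1",(130,200,200,270),9)
print((proj("scene",[o['tool_pos']])-[130,200]+.5)*9)
```

```text
[ 0.51896438 -0.2744579   0.09247398] [-9.00022430e+01  1.22965091e-02 -2.90017363e+01] [ 0.25476064 -0.72436202  0.10346906]
[[317.79068214 376.07680884]]
```

View pics/p1.png

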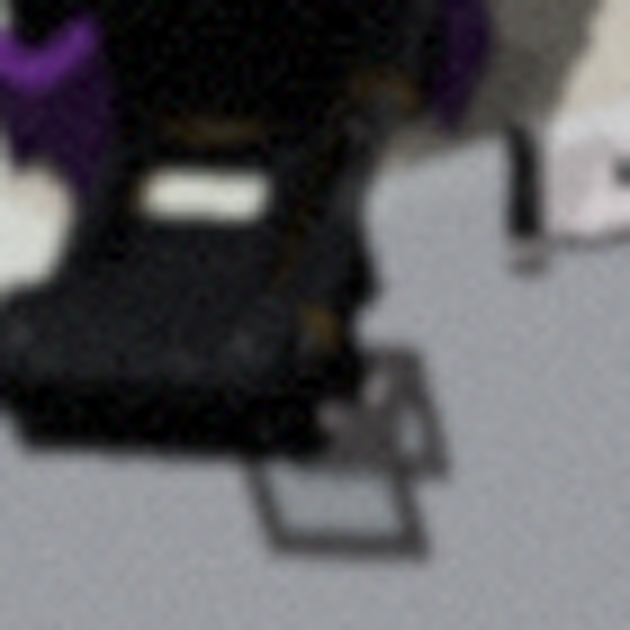

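Emit:
{"name": "carry_out", "arguments": {
  "targets": [
    [[0, 0, 0], [0, 0, 0]],
    [[0, 0, 0], [0, 0, 0]],
    [[0, 0, 0], [0, 0, 0]],
    [[0, 0, 0], [0, 0, 0]],
    [[0, 0, 0], [0, 0, 0]],
    [[0, 0, 0], [0, 0, 0]],
    [[0, 0, 0], [0, 0, 0]]
  ],
  "jaw": 0,
  "squeeze": 25
}}

```text
time_s: 22.4
tool_pos: [0.5189, -0.2745, 0.0925]
tool_rot: [-90.0, 0.0, -29.0]
force: [0.0, -0.7, -0.5]
grip_width: 0.0115
```

Run:
```python
from tilt import *
print(barpt(np.array([619,37,148])/1e3,3.5,0.06,-64,6)*1e3)
plan([(519,-274,110,-29,12),(519,-274,260,-20),(623,-27,260,3.7)],vmax=44)
```

```text
[622.87811156 -26.40656349 157.82689965]
t 22.4 at [ 518.9 -274.5   92.5] [-9.000e+01  1.000e-02 -2.901e+01] F [ 0.04 -0.65 -0.49] w 11.5
13
[[[-0.1,-8.8,0.2],[-0,-0,-0]],[[-0.1,-8.7,0.3],[-0,-0,-0]],[[0,-37.5,-0],[-0,-2.3,-0]],[[0,-37.5,-0],[-0,-2.2,-0]],[[0,-37.5,-0],[-0,-2.3,-0]],[[0,-37.5,-0],[-0,-2.2,-0]],[[1.9,-0,38.2],[-0,-3.4,-0]],[[4.2,-0,38.1],[-0,-3.4,-0]],[[6.4,-0,37.7],[-0,-3.4,-0]],[[8.6,-0,37.3],[-0,-3.4,-0]],[[10.8,-0,36.7],[-0,-3.4,-0]],[[13,-0,36],[-0,-3.4,-0]],[[15.1,-0,35.3],[-0,-3.3,-0]]]
end [623. -27. 260.]
```

Emit:
{"name": "carry_out", "arguments": {
  "targets": [
    [[0, -9, 0], [0, 0, 0]],
    [[0, -20, 0], [0, 0, 0]],
    [[0, -40, 0], [0, -2.3, 0]],
    [[0, -40, 0], [0, -2.2, 0]],
    [[0, -40, 0], [0, -2.3, 0]],
    [[0, -35, 0], [0, -2.2, 0]],
    [[1.9, 0, 38.2], [0, -3.4, 0]],
    [[4.2, 0, 38.1], [0, -3.4, 0]],
    [[6.4, 0, 37.7], [0, -3.4, 0]],
    [[8.6, 0, 37.3], [0, -3.4, 0]],
    [[10.8, 0, 36.7], [0, -3.4, 0]],
    [[13, 0, 36], [0, -3.4, 0]]
  ]
}}

```text
time_s: 23.6
tool_pos: [0.6085, -0.0615, 0.2771]
tool_rot: [-90.0, -0.0, 0.5]
force: [0.2, -0.3, -2.0]
grip_width: 0.0117
```

Emit:
{"name": "carry_out", "arguments": {
  "targets": [
    [[16, 0, 35.3], [0, -3.3, 0]],
    [[0, 0, 0], [0, 0, 0]],
    [[0, 0, 0], [0, 0, 0]]
  ]
}}

```text
time_s: 23.9
tool_pos: [0.6242, -0.0259, 0.2762]
tool_rot: [-90.0, 0.1, 3.9]
force: [0.6, -0.7, -1.4]
grip_width: 0.0118
```

Run:
```python
from tilt import *
draw("scene","q1",(230,145,320,235),8,h=58.5)
plan([(623,-27,235,3.7)],vmax=44)
```

```text
t 23.9 [ 0.6242 -0.0259  0.2762] [-9.005e+01  6.000e-02  3.860e+00] F [ 0.59 -0.74 -1.44]
t 23.95 at [623.8 -28.  276.5] [-9.007e+01  3.000e-02  3.690e+00] F [-0.54 -1.25 -1.48] w 11.9
1
[[[-0.7,41.5,1.1],[0.1,-0,-0]]]
end [623. -27. 235.]
```

View pics/q1.png

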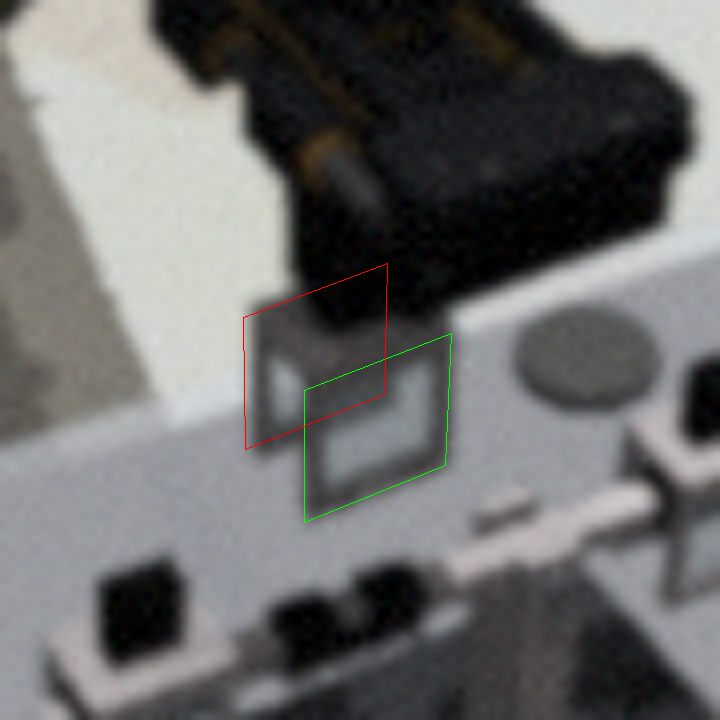

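Run:
```python
from h import *
for u,v,z in((350/8+229.6,608/8+144.6,.1514),(497/5+219.6,160/5+169.6,.1475),(249.5,228.5,.1605)): print(onz("scene",(u,v),z))
```

```text
[ 0.62248222 -0.02252391  0.1514    ]
[0.61078421 0.11368388 0.1475    ]
[ 0.62833072 -0.08753494  0.1605    ]
```

Emit:
{"name": "carry_out", "arguments": {
  "targets": [
    [[0, 20, 0], [0, 0, 0]],
    [[0, 20, 0], [0, 0, 0]],
    [[0, 15, 0], [0, 0, 0]],
    [[0, 12, 0], [0, 0, 0]],
    [[0, 10, 0], [0, 0, 0]],
    [[0, 5, 0], [0, 0, 0]],
    [[0, 0, 0], [0, 0, 0]],
    [[0, 0, 0], [0, 0, 0]]
  ]
}}

```text
time_s: 24.75
tool_pos: [0.6243, -0.0276, 0.1951]
tool_rot: [-90.0, -0.1, 3.7]
force: [-0.9, 0.4, -1.6]
grip_width: 0.0113
```

Run:
```python
from tilt import *
im=env.read_camera("scene"); o=env.get_obs(); print(tilt(im=im),tiltR(im)); print(o['tool_pos'],o['force'])
draw("scene","r1",(230,155,320,245),8,h=58.5)
```

```text
(np.float64(0.045937806615872726), (0.0, -1.875), 0.9819678664207458) (np.float64(0.061235297904327565), array([ 0.5, -2.5]), 0.9589493870735168)
[ 0.62436056 -0.02751318  0.1953231 ] [-0.03831318 -0.18149352 -1.816459  ]
t 24.8 [ 0.6244 -0.0275  0.1953] [-9.0e+01 -7.0e-02  3.7e+00] F [-0.04 -0.18 -1.82]
```

View pics/r1.png

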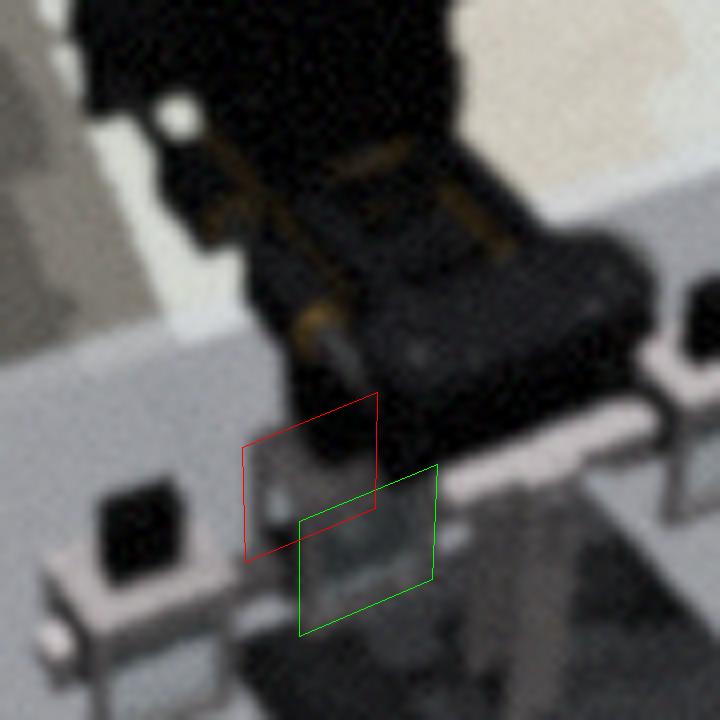

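Emit:
{"name": "carry_out", "arguments": {
  "targets": [
    [[0, 4, 0], [0, 0, 0]],
    [[0, 4, 0], [0, 0, 0]],
    [[0, 3, 0], [0, 0, 0]],
    [[0, 3, 0], [0, 0, 0]],
    [[0, 2.5, 0], [0, 0, 0]],
    [[0, 2, 0], [0, 0, 0]],
    [[0, 1.5, 0], [0, 0, 0]],
    [[0, 0, 0], [0, 0, 0]],
    [[0, 0, 0], [0, 0, 0]]
  ]
}}

```text
time_s: 25.75
tool_pos: [0.6239, -0.0275, 0.1746]
tool_rot: [-90.0, -0.0, 3.7]
force: [-0.1, -0.7, -2.1]
grip_width: 0.0119
```

Run:
```python
from tilt import *
im=env.read_camera("scene"); o=env.get_obs(); print(tilt(im=im)[0],tiltR(im)); print(o['tool_pos'],o['force'])
```

```text
0.045937806615872726 (np.float64(0.061235297904327565), array([ 0.5, -2.5]), 0.9603840708732605)
[ 0.62398152 -0.02752424  0.17471809] [ 0.99769406  0.21918769 -0.46643284]
```

Emit:
{"name": "carry_out", "arguments": {
  "targets": [
    [[0, 1.5, 0], [0, 0, 0]],
    [[0, 1.2, 0], [0, 0, 0]],
    [[0, 0, 0], [0, 0, 0]],
    [[0, 0, 0], [0, 0, 0]]
  ]
}}

```text
time_s: 26.2
tool_pos: [0.6239, -0.0275, 0.1719]
tool_rot: [-90.0, -0.0, 3.7]
force: [0.2, 0.8, -1.1]
grip_width: 0.0119
```

Run:
```python
from tilt import *
im=env.read_camera("scene"); o=env.get_obs(); print(tilt(im=im)[0],tiltR(im)); print(o['tool_pos'],o['force'])
```

```text
0.020708783036613318 (np.float64(0.03315608048154835), array([ 0.125, -1.375]), 0.9716461896896362)
[ 0.62390279 -0.02754576  0.17188151] [-0.61663604 -0.40258378 -0.77852026]
```

Emit:
{"name": "carry_out", "arguments": {
  "targets": [
    [[0, 1.2, 0], [0, 0, 0]],
    [[0, 0.8, 0], [0, 0, 0]],
    [[0, 0, 0], [0, 0, 0]],
    [[0, 0, 0], [0, 0, 0]]
  ]
}}

```text
time_s: 26.65
tool_pos: [0.6239, -0.0277, 0.1699]
tool_rot: [-90.0, -0.0, 3.7]
force: [-0.3, -1.4, -0.3]
grip_width: 0.0117
```

Run:
```python
from tilt import *
im=env.read_camera("scene"); o=env.get_obs(); print(tilt(im=im)[0],tiltR(im)); print(o['tool_pos'],o['force'])
```

```text
-0.004728665497069365 (np.float64(0.0029745426675777424), array([ 0.   , -0.125]), 0.974259614944458)
[ 0.6239084  -0.02768701  0.16989967] [ 0.60531125 -0.63545166 -0.33949301]
```

Emit:
{"name": "carry_out", "arguments": {
  "targets": [
    [[0, 0, -0.4], [0, 0, 0]],
    [[0, 0, 0], [0, 0, 0]]
  ]
}}

```text
time_s: 26.9
tool_pos: [0.6239, -0.0277, 0.1699]
tool_rot: [-90.0, -0.0, 3.7]
force: [-0.3, -0.1, 0.4]
grip_width: 0.0117
```

Emit:
{"name": "carry_out", "arguments": {
  "targets": [
    [[0, 0, 0], [0, 0, 0]],
    [[0, 0, 0], [0, 0, 0]],
    [[0, 0, 0], [0, 0, 0]],
    [[0, 0, 0], [0, 0, 0]]
  ],
  "jaw": 0.4
}}

```text
time_s: 27.3
tool_pos: [0.6239, -0.0278, 0.1699]
tool_rot: [-90.0, -0.0, 3.7]
force: [0.4, 0.1, -0.6]
grip_width: 0.0326
```

Run:
```python
from tilt import *
im=env.read_camera("scene"); o=env.get_obs(); print(tilt(im=im)[0],tiltR(im)); print(o['tool_pos'],o['force'],o['grip_width'])
```

```text
-0.004728665497069365 (np.float64(0.0029745426675777424), array([ 0.   , -0.125]), 0.9796187281608582)
[ 0.62387316 -0.02783151  0.16985155] [ 0.02263975 -0.26678777  0.64896382] 0.0332968353761452
```

Emit:
{"name": "carry_out", "arguments": {
  "targets": [
    [[0, -5, 0], [0, 0, 0]],
    [[0, -10, 0], [0, 0, 0]],
    [[0, -20, 0], [0, 0, 0]],
    [[0, -30, 0], [0, 0, 0]],
    [[-20, -30, 0], [0, 0, 0]],
    [[-40, -10, 0], [0, 0, 0]],
    [[-40, 0, 0], [0, 0, 0]],
    [[-40, 0, 0], [0, 0, 0]],
    [[0, 0, 0], [0, 0, 0]]
  ]
}}

```text
time_s: 28.25
tool_pos: [0.4805, -0.0379, 0.2761]
tool_rot: [-89.8, -0.0, 3.6]
force: [0.2, -0.9, 0.6]
grip_width: 0.0345
```

Run:
```python
from tilt import *
im=env.read_camera("scene"); print(env.get_obs()['time_s'],tilt(im=im),tiltR(im))
save("scene","z1",(210,140,370,270),5); save("top","z2",(180,110,330,180),5)
```

```text
28.3 (np.float64(-0.004728665497069365), (-0.125, -3.625), 0.9690223336219788) (np.float64(0.0029745426675777424), array([ 0.   , -0.125]), 0.9970464706420898)
```

View pics/z1.png

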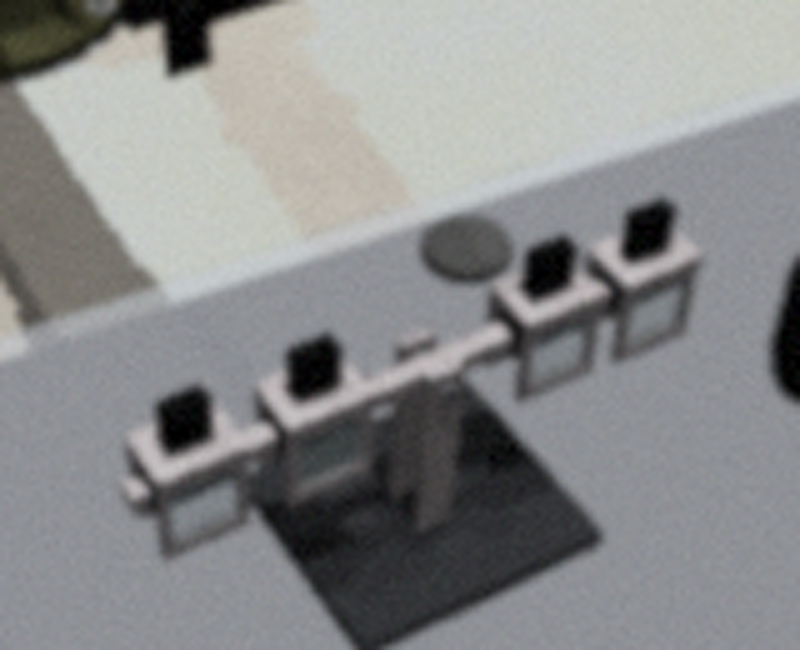

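View pics/z2.png

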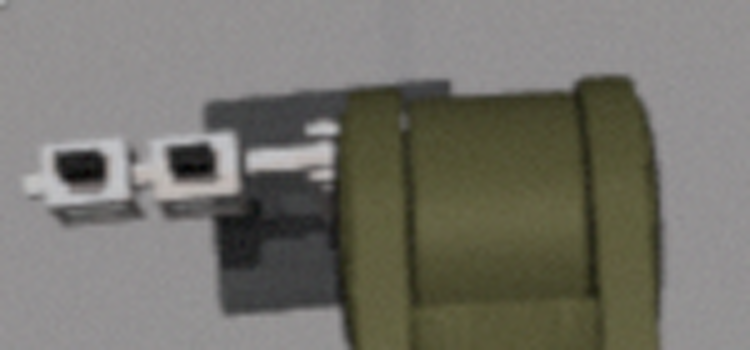

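Run:
```python
from tilt import *
im=env.read_camera("scene"); print(tilt(im=im)[0],tiltR(im)[0],np.abs(env.get_obs()['joint_velocities']).max()); print(env.sign_off())
```

```text
-0.004728665497069365 0.0029745426675777424 1.58655479444789
the job is handed in; nothing more can be done
None
```

I hung the other three carriers in the order asked: right outer, then left inner, then right inner. I released each one before fetching the next and handed the job in at about 28 s of the 72 s allowed.

- **Feeling in:**
  - **Left inner:** the rib first rested on the sleeve top. I slid it along gently until the bar sprang back and it dropped in.
  - **Right outer:** it went straight in, and a sideways nudge met the groove wall.
  - **Right inner:** it also went straight in, judged by its height against the bar's lean, with a light sideways force.
- **Lean while working:** in the pictures the bar stayed between level and about 0.06 rad after the first carrier was on. It leans about 0.1 at the start.
- **Final picture:** all four grip tabs lie on one straight line to within about 2 picture pixels. A rib still on its sleeve top would show as about 8, so all four look seated.
- **Final tilt:** the two image measurements disagreed slightly, −0.005 rad on the left against +0.003 on the right. That is about the resolution of the method, so I take the bar as level.
- **Other things on the shelf:** I never touched them deliberately and saw no contact, but I did not measure their positions again at the end. In the last top picture the arm hid the right side of the bar, so I checked that side only in the scene picture.

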